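# Close a two-part food mould with its cam lock

### The job

Pick up the loose half of the two-cavity mould (the one with the upright pin on top), set it down between the guide rails and slide it up against the rubber seal of the fixed half with the cam open. Then turn the cam handle clockwise, about a quarter turn and fully home, so that its hook catches the pin and draws the halves tight together, and let go. Leave the small one-cavity half and the other things on the table where they are.

Things in the scene. Friction and masses are not known exactly. Their poses are not given: they have to be found in the camera images.
- mould: Fixed station: steel base plate (x -150 to +75 mm, 150 mm wide, 8 mm thick) with the fixed dark-grey mould half on it (two open cavities, 66 mm deep from the seam, 110 wide in y, top 58 mm above the table). Origin: at table level under the middle of the seam face. +x points from the seam into the fixed half; the loose half goes on the -x side.
- rail_entry (a point): On the base plate's top, midway between the near ends of the straight guide rails, 125 mm from the seam. The rails run from here along the mould's x to the seam, rise 14 mm above the plate and are 118 mm apart inside: 4 mm play each side of the loose half. Their inner edges are bevelled: the mouth is 126 mm wide at the top. Behind this point the rails flare outwards for 25 mm.
- seal_mid (a point): Middle of the seam, 33 mm above the table, in the plane of the black rubber seal's face, which stands 3.5 mm proud of the metal seam face. The seal is springy: about 9 N in all presses it flush, and it pushes the loose half back when let go.
- cam (a joint): Cam lock on the fixed half's top, vertical axis at x = +14, y = 0 mm of mould. 0 = open, grows clockwise seen from above, end stop at 1.55 rad (home). Starts at 0 to 0.1, its hook clear of the pin's path. The spiral hook takes the pin with the seam up to about 6 mm open, draws it in until about 1.3 rad and holds it beyond. Stays where left; needs up to 0.35 N m.
- cam_grip (a point): On the cam's axis, inside its white bar handle, 96 mm above the table. The bar is 12 mm thick, 54 mm long, 34 mm high (top 110 mm above the table). The steel hook under it ends 72 mm above the table. The point's axes turn with the cam; at joint value 0 they are those of mould. The bar's length lies at +45 degrees from the point's x axis (from +x towards +y).
- half_fin (a point): Grasp centre of the loose half (0.4 to 0.85 kg), in its grip fin: an upright tab 14 mm thick (y), 26 long (x), from 50 to 92 mm above the underside; this point is at 74 mm, nearly over the centre of mass. Axes are those of the half. In the closed mould they are parallel to mould's, with this point at x = -49, y = 0, z = 82 mm of it (the half's underside on the plate).
- half_face (a point): Middle of the loose half's seam face, 25 mm above its underside and 49 mm ahead (+x) of half_fin. The half is a dark-grey metal block 66 (x) x 110 (y) x 50 mm, two cavities open to this face. In mould, this point's x is minus the gap at the seam (0 = metal to metal, -3.5 mm when just touching the seal).
- half_pin (a point): Middle of the loose half's steel keeper pin, 8 mm across and 16 mm high, upright on its top, 11 mm behind the seam face; 58 mm above its underside.
- spare_mid (a point): Bystander: middle of a smaller dark-grey mould half, 50 x 80 x 36 mm, one cavity, a cross-wise fin to 66 mm and no pin. It does not belong to this job. It and the loose half swap places between starts.
- spray: Bystander: white spray bottle, 200 mm high, 72 mm across.
- jar: Bystander: pale jar, 66 mm across, 90 mm high.
- bowl: Bystander: steel bowl, 140 mm across, 55 mm high.
- spatula: Bystander: spatula lying flat.
Things that resemble listed ones, but are neither listed nor needed, are in the scene too. What is shaped like the part that bears half_fin but orange or purple is not meant.

How it is judged:
By the outcome, as a careful person would: the job done as asked, in the order asked, and still so for the second after the job is handed in, with the robot touching nothing.
It also fails if it takes over 58 s, if anything falls off the work surface, if the arm or the gripper's body presses on something with over 40 N, if the wrist force passes 120 N, or if a joint passes its speed limit or range.

### The arm

A 6-joint arm with a two-finger parallel gripper is mounted at the origin on the work surface. World frame = base frame: x ahead of the robot, y to its left, z up, the work surface at z = 0. Lengths are in m, angles in rad, forces in N, time in s.
With the tool pointing down it reaches from about 0.375 to 0.9 m from the base axis. Payload 3.1 kg.
Tool frame: the origin (TCP) lies between the finger pads; the fingertips stand 22 mm ahead of it and the grasp point (between the pads) lies 3 mm ahead of it; z points along the fingers, x is the direction in which the jaws open and shut, and the axes are right-handed (so a half turn about z gives the same grasp; the last joint's range is limited). The gripper opens to 85 mm and grips with 20 to 120 N. Pads are 22 mm wide; open, the fingers measure 114 mm over their backs; the gripper's body (76 mm by 85 mm) begins 54 mm behind the grasp point. The pads swing forward as they close: fully open they stand 13 mm farther back than shut.
Start: joints at [1.012, 0.527, 1.433, -0, 1.181, -0.178], TCP at [0.232, 0.58, 0.231] pointing down, gripper open.
Joint ranges: [-3.08, 3.08], [-0.75, 2.2], [0.22, 2.44], [-1.43, 4.57], [0, 2.65], [-2.85, 2.85]. Speed limits (rad/s): [2.79, 2.79, 3.14, 3.14, 3.14, 3.14].

### API

Orientations are given as a unit quaternion [w, x, y, z].
In Python, from plant import * gives the robot as it stands.
- The arm moves only by the tool move_arm, never from a script. Its arguments are lists of equal length, an entry for each row: "slide": the shift along the world's x, y, z in mm, a list of three; "turn": the turn about the world's z in degrees; "gripper": the closure in counts, from 0 (fully open) to 255 (shut). In form: {"slide": [[tx, ty, tz], ...], "turn": [turn, ...], "gripper": [gripper, ...]}. A call has 1 to 5 rows; each row shifts and turns the pose as measured when the row begins; what a row does not reach is not made up. A row lasts 1/8 s, in which the tool goes at most 62.5 mm and 10.7 degrees, less where a joint would pass 70% of its speed; a pose out of reach is approached as far as the arm can. A call is refused whole if a number of a shift passes 62.5 or a number of a turn 10.7, either way. A call with a gripper value outside its range is refused whole. The fingers move at their own pace and stop on an object; "newtons" is the grip in N (left out, the last holds). Time passes only in rows, so rows that do not move let the fingers close. It gives the time, the measured TCP pose, the force and the opening at its end, in the units of the state.
- observe(): the state, without advancing time (a new reading comes with each control period).
- get_image(name): name is "scene" or "top"; returns a dict with "frame" (480x640x3 uint8, red, green, blue), "K" (3x3 intrinsics, pixels), "extrinsics" (4x4, takes a point from camera to world coordinates). Camera axes: x right, y up, looking along -z (the intrinsics and any distortion apply to the point x, -y, -z); pixel columns grow to the right and rows downward; lengths in m; the calibration is good to about 2 mm. A picture is of the moment at which its call begins. There is no depth.
- job_done(): hands the job in, once; it reports no verdict.
The state is a dict: "clock": time; "qpos": joint angles; "qvel": joint speeds; "joint_efforts": joint torques, N m; "ee_pos": TCP position; "tool_rot": TCP orientation; "contact_force": force on the tool from outside, world axes, zero at the start; "moment": the same for the moment, N m; "finger_gap": opening from 0.0 (shut) to 1.0 (fully open).
Only numpy, scipy, OpenCV 4.12 (cv2) and the standard library are available. Lean on these libraries where they do the work, as an engineer would, in place of code of your own. Each camera call takes 0.05 s, during which the arm holds its last target.

## Working session

There is one attempt and no reset: what is moved stays moved. The work goes in short steps, Python scripts to look and compute and a tool call to move; the robot and the scene stay as the last step left them, time stands still between calls to the robot, and variables do not carry over. Pictures are saved under pics/ and viewed, and the job is handed in when it is done.

Besides the shell and the picture viewer there is one more tool, called after "Call:" as a command line: name --pt "numbers of a row" for each row, then --argument value for the rest. move_arm: Moves the arm, as the interface text tells. Its arguments: {"type":"object","properties":{"slide":{"type":"array","items":{"type":"array","items":{"type":"number"}}},"turn":{"type":"array","items":{"type":"number"}},"gripper":{"type":"array","items":{"type":"number"}},"newtons":{"type":"number"}},"required":["slide","turn","gripper"]}

```bash
mkdir -p pics; ls; cat > h.py <<'E'
import numpy as np,cv2
from plant import *
def snap(n,tag):
    g=get_image(n); np.savez(f'pics/{tag}.npz',f=g['frame'],K=g['K'],E=g['extrinsics'],**({'d':g['distortion']} if 'distortion' in g else {}))
    cv2.imwrite(f'pics/{tag}.png',cv2.cvtColor(g['frame'],cv2.COLOR_RGB2BGR)); return g
def load(tag): return np.load(f'pics/{tag}.npz')
def ray(g,u,v):
    K=g['K'];E=g['E'];d=np.array([(u-K[0,2])/K[0,0],-(v-K[1,2])/K[1,1],-1.]);return E[:3,3],E[:3,:3]@d
def onz(g,u,v,z):
    o,d=ray(g,u,v);return o+d*(z-o[2])/d[2]
def proj(g,p):
    E=g['E'];c=E[:3,:3].T@(np.asarray(p)-E[:3,3]);K=g['K'];return K[0,0]*c[0]/-c[2]+K[0,2],K[1,1]*-c[1]/-c[2]+K[1,2]
E
python3 - <<'E'
from h import *
for n in('scene','top'):
    g=snap(n,n+'0');print(g.keys(),g['K'],g['extrinsics'])
print(observe())
E
```

```text
pics
dict_keys(['frame', 'K', 'extrinsics']) [[544.10111938   0.         317.25768935]
 [  0.         544.10111938 244.35828199]
 [  0.           0.           1.        ]] [[ 0.66204894 -0.62443066  0.41446057  1.0082731 ]
 [ 0.74944774  0.55483284 -0.36123206 -0.47352051]
 [-0.00439196  0.54976984  0.83530464  1.05162992]
 [ 0.          0.          0.          1.        ]]
dict_keys(['frame', 'K', 'extrinsics']) [[458.37031381   0.         332.5458873 ]
 [  0.         458.37031381 239.75535014]
 [  0.           0.           1.        ]] [[-0.01774297  0.99457845 -0.1024641   0.45373891]
 [-0.99971816 -0.01926403 -0.0138743  -0.04047855]
 [-0.01577295  0.10218905  0.99463994  1.07496711]
 [ 0.          0.          0.          1.        ]]
{'clock': 0.1, 'qpos': array([ 1.01150600e+00,  5.28434720e-01,  1.43378381e+00, -1.54782941e-05,
        1.18143013e+00, -1.78501755e-01]), 'qvel': array([ 0.00090602, -0.00170927, -0.00532525, -0.00087179,  0.0014217 ,
       -0.00054143]), 'joint_efforts': array([-9.76982956e-04, -4.43305349e+01, -1.78586215e+01, -3.46658708e-04,
        3.87853797e-03,  1.71883278e-05]), 'ee_pos': array([0.23190397, 0.57967161, 0.22969063]), 'tool_rot': array([ 4.22436666e-04,  8.28144237e-01,  5.60514108e-01, -9.37220005e-04]), 'contact_force': array([-0.00712919,  0.2140625 ,  0.05123085]), 'moment': array([-0.0122059 ,  0.00983859, -0.00932701]), 'finger_gap': 0.9985334507351976}
```

View pics/scene0.png

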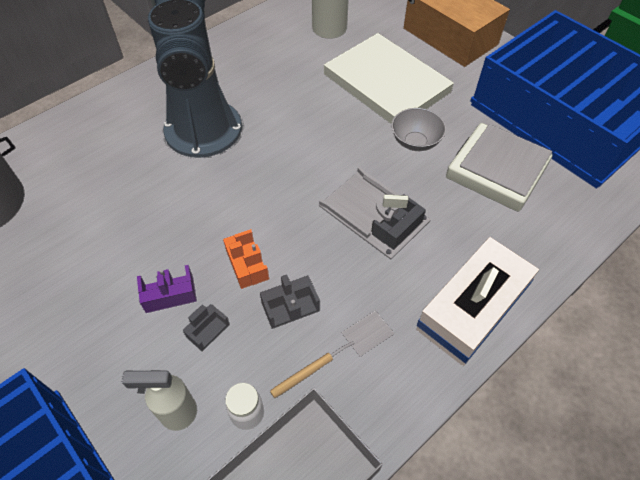

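View pics/top0.png

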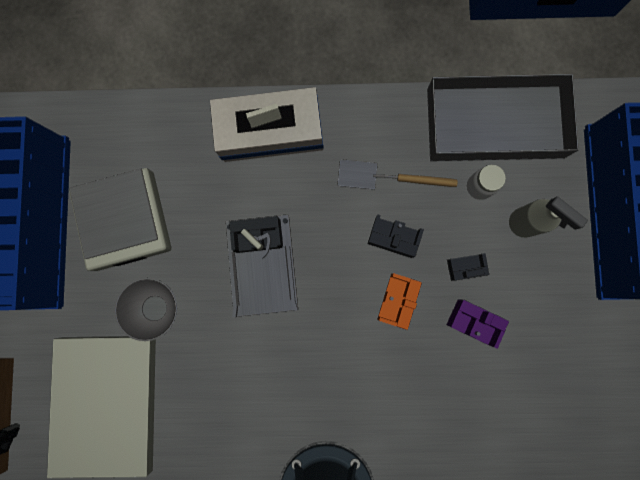

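```bash
python3 - <<'E'
import cv2
t=cv2.imread('pics/top0.png');s=cv2.imread('pics/scene0.png')
def c(im,x0,y0,w,h,k,n):
    o=cv2.resize(im[y0:y0+h,x0:x0+w],None,fx=k,fy=k,interpolation=cv2.INTER_CUBIC);o=cv2.convertScaleAbs(o,alpha=1.8,beta=20)
    cv2.imwrite(n,o)
c(t,215,200,100,125,4.8,'pics/a1.png'); c(t,360,205,75,60,10,'pics/a2.png')
c(s,310,160,130,100,6,'pics/a3.png'); c(s,250,265,80,70,8,'pics/a4.png')
E
```

```text
(no output)
```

View pics/a1.png

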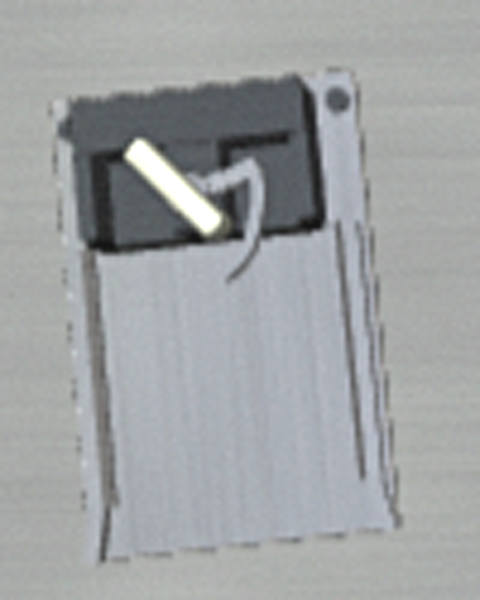

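View pics/a2.png

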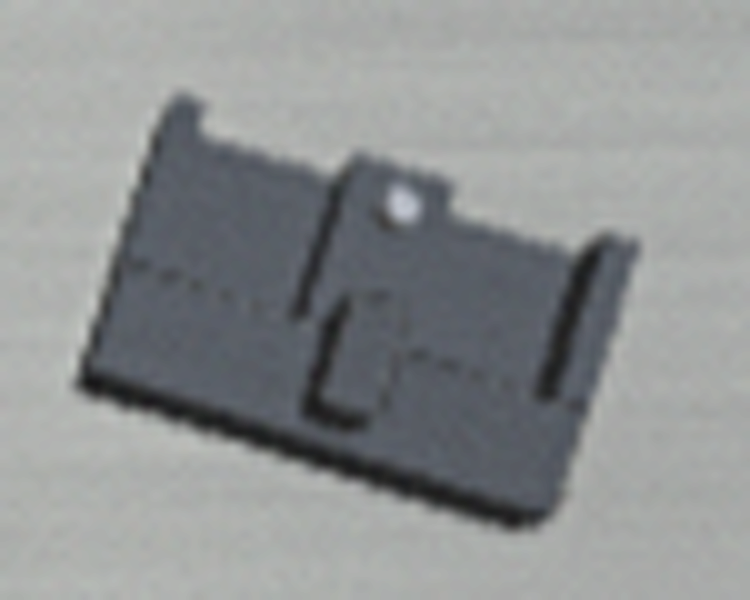

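View pics/a3.png

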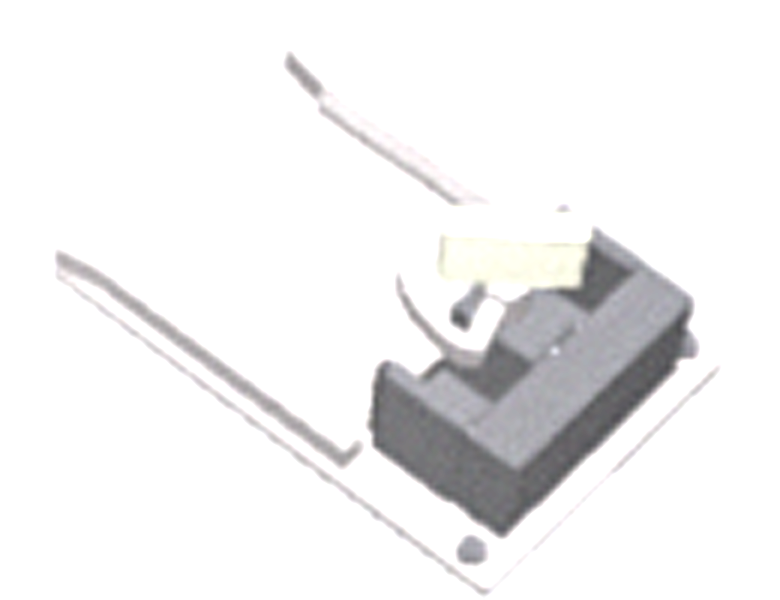

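View pics/a4.png

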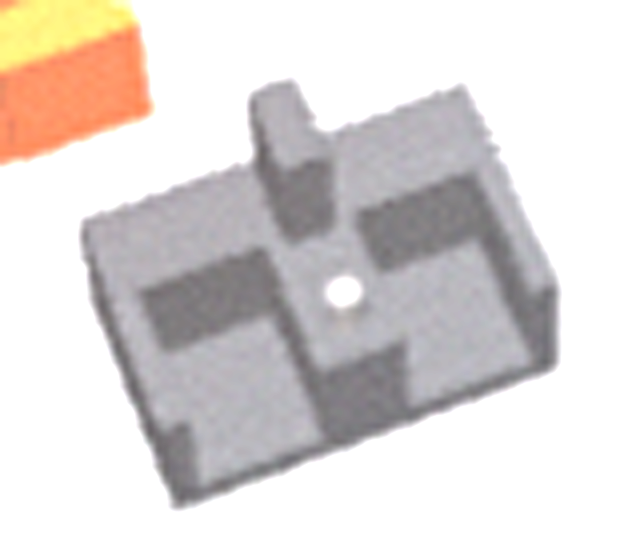

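```bash
cat >> h.py <<'E'
from scipy.ndimage import map_coordinates
def edge(g,a,b,w=3,n=40,sgn=0,ch=None):
    """fit the line near a-b (pixels); returns (point,dir,rms) """
    f=g['f'].astype(float); f=f.mean(2) if ch is None else f[...,ch]; f=cv2.GaussianBlur(f,(0,0),0.7)
    a=np.array(a,float);b=np.array(b,float);d=(b-a)/np.linalg.norm(b-a);nn=np.array([-d[1],d[0]])
    s=np.arange(-w,w+.01,.1);P=[]
    for t in np.linspace(.08,.92,n):
        q=a+t*(b-a)+s[:,None]*nn
        p=map_coordinates(f,[q[:,1],q[:,0]],order=1);gr=np.gradient(p)
        gr=np.abs(gr) if sgn==0 else gr*sgn
        k=gr.argmax()
        if 0<k<len(s)-1:P.append(q[k])
    P=np.array(P,np.float32)
    L=cv2.fitLine(P,cv2.DIST_HUBER,0,.01,.01).ravel();dd=L[:2];p0=L[2:]
    r=(P-p0)@np.array([-dd[1],dd[0]])
    return p0,dd,np.median(np.abs(r)),len(P)
def isect(l1,l2):
    A=np.array([l1[1],-l2[1]]).T;t=np.linalg.solve(A,np.array(l2[0]-l1[0]));return l1[0]+t[0]*l1[1]
E
python3 - <<'E'
from h import *
g=load('top0')
def T(x,y):return np.array([215+x/4.8-.4,200+y/4.8-.4])
NL,NR,FL,FR=T(100,562),T(398,526),T(55,100),T(350,70)
e={k:edge(g,a,b) for k,a,b in(('near',NL,NR),('left',NL,FL),('right',NR,FR),('far',FL,FR))}
for k in e:print(k,e[k][2:])
# half frame
c={}
for n,(p,q) in {'NL':('near','left'),'NR':('near','right'),'FL':('far','left'),'FR':('far','right')}.items():
    x=isect(e[p],e[q]);c[n]=onz(g,*x,.008);print(n,x,c[n])
print('len',[np.linalg.norm(c[a]-c[b]) for a,b in(('NL','NR'),('FL','FR'),('NL','FL'),('NR','FR'))])
for a,b in(('NL','FL'),('NR','FR')):print(np.degrees(np.arctan2(*(c[b]-c[a])[[1,0]])))
for a,b in(('NL','NR'),('FL','FR')):print(np.degrees(np.arctan2(*(c[b]-c[a])[[1,0]]))+90)
# loose half: top z .05
def H(x,y):return np.array([360+x/10-.45,205+y/10-.45])
BL,BR,TL,TR=H(85,375),H(550,515),H(180,95),H(640,240)
for k,a,b,z in(('left',BL,TL,.05),('right',H(565,490),TR,.05),('rearTop',BL,BR,.05)):
    L=edge(g,a,b,w=2.5);p,q=onz(g,*L[0],z),onz(g,*(L[0]+10*L[1]),z);print(k,L[2:],p,np.degrees(np.arctan2(*(q-p)[[1,0]])))
print('corners',[onz(g,*x,.05) for x in(BL,BR,TL,TR)])
print('pin top',onz(g,*H(403,202),.066))
s=load('scene0')
S=lambda x,y:(250+x/8-.44,265+y/8-.44)
print('pin scene',onz(s,*S(343,290),.066), 'fintop',[onz(s,*S(*q),.092) for q in((250,95),(295,85),(330,160),(285,175))])
E
```

```text
near (np.float32(0.36982322), 40)
left (np.float32(0.16140448), 39)
right (np.float32(0.54981863), 39)
far (np.float32(0.3503406), 37)
NL [237.20439 315.8794 ] [0.39128635 0.19762266 0.008     ]
NR [294.4621  309.65207] [0.40326811 0.06514204 0.008     ]
FL [228.19772 219.94717] [0.61539354 0.21974194 0.008     ]
FR [287.4775  213.99007] [0.62676549 0.07956661 0.008     ]
len [np.float64(0.13302135070998095), np.float64(0.14063586081130391), np.float64(0.22519612919163123), np.float64(0.22396237720914286)]
5.636810150747056
3.6927608075278653
5.167865553370632
4.6380563201928595
left (np.float32(0.123201884), 40) [ 0.58494512 -0.11481873  0.05      ] -19.02549285100412
right (np.float32(0.103621334), 40) [ 0.55262814 -0.2216212   0.05      ] -19.236049652097776
rearTop (np.float32(0.10190874), 26) [ 0.5350535  -0.14508239  0.05      ] -108.8192762116281
corners [array([ 0.55260791, -0.10576456,  0.05      ]), array([ 0.51919695, -0.20869048,  0.05      ]), array([ 0.61568945, -0.12881391,  0.05      ]), array([ 0.58067116, -0.23107943,  0.05      ])]
pin top [ 0.58820311 -0.17609101  0.066     ]
pin scene [ 0.58858839 -0.17580672  0.066     ] fintop [array([ 0.54141722, -0.16561518,  0.092     ]), array([ 0.54675427, -0.15518666,  0.092     ]), array([ 0.56938884, -0.16251535,  0.092     ]), array([ 0.56518223, -0.17373395,  0.092     ])]
```

```bash
python3 - <<'E'
from h import *
g=load('top0')
def T(x,y):return np.array([215+x/4.8-.4,200+y/4.8-.4])
f=g['f'].astype(float).mean(2)
for v in (222,240,260,280,300,307):print(v,f[v,220:305].astype(int).tolist())
def ln(n,a,b,z,w=1.2):
    L=edge(g,a,b,w=w);p,q=onz(g,*L[0],z),onz(g,*(L[0]+10*L[1]),z);an=np.degrees(np.arctan2(*(q-p)[[1,0]]));print(n,L[2:],p.round(4),an.round(2));return p,an
l=ln('left',T(62,130),T(98,540),.008)
ln('right',T(352,80),T(400,520),.008)
ln('rrail',T(342,230),T(362,470),.022)
ln('seamtop',T(105,248),T(215,237),.058)
ln('fixedright',T(302,85),T(324,215),.058)
ln('near',T(110,560),T(390,527),.008)
s=load('scene0')
for u in (0,):pass
# bar
hsv=cv2.cvtColor(g['f'],cv2.COLOR_RGB2GRAY);m=(hsv>150).astype(np.uint8);m[:, :230]=0;m[:,275:]=0;m[:225]=0;m[252:]=0
ys,xs=np.nonzero(m);r=cv2.minAreaRect(np.c_[xs,ys].astype(np.float32));print(r,len(xs))
b=cv2.boxPoints(r);B=np.array([onz(g,*q,.11) for q in b]);print(B,B.mean(0),[np.linalg.norm(B[i]-B[i-1]) for i in range(4)],[np.degrees(np.arctan2(*(B[i]-B[i-1])[[1,0]])) for i in range(4)])
E
```

```text
222 [86, 84, 84, 86, 85, 74, 93, 95, 88, 58, 38, 38, 38, 41, 40, 38, 39, 41, 40, 41, 40, 42, 40, 40, 40, 42, 40, 41, 41, 40, 41, 41, 41, 39, 40, 38, 40, 37, 41, 42, 40, 40, 39, 39, 40, 41, 40, 40, 41, 41, 39, 41, 40, 40, 42, 38, 41, 41, 13, 10, 30, 93, 89, 63, 42, 39, 31, 63, 91, 62, 83, 85, 84, 85, 85, 85, 85, 86, 84, 85, 86, 85, 86, 87, 86]
240 [85, 85, 85, 85, 87, 88, 86, 81, 89, 89, 72, 43, 40, 42, 22, 16, 13, 15, 41, 42, 41, 40, 40, 41, 41, 39, 36, 34, 58, 105, 131, 140, 143, 146, 143, 125, 88, 63, 46, 49, 40, 33, 13, 13, 39, 40, 41, 76, 92, 92, 38, 39, 40, 41, 41, 41, 41, 42, 44, 42, 15, 12, 48, 91, 90, 89, 86, 86, 89, 88, 84, 48, 81, 83, 82, 84, 82, 83, 81, 83, 84, 82, 83, 82, 82]
260 [83, 83, 83, 82, 82, 82, 82, 82, 83, 87, 86, 87, 73, 55, 55, 57, 91, 90, 87, 90, 89, 87, 90, 91, 89, 89, 89, 86, 87, 88, 87, 87, 90, 88, 89, 87, 89, 90, 87, 87, 87, 89, 86, 89, 87, 85, 87, 84, 86, 90, 86, 92, 90, 87, 87, 88, 86, 87, 86, 85, 89, 87, 87, 86, 88, 88, 46, 66, 89, 90, 83, 58, 80, 51, 79, 83, 82, 81, 82, 81, 82, 80, 81, 82, 81]
280 [82, 85, 84, 83, 85, 84, 85, 84, 85, 86, 79, 88, 90, 9
[... 1227 characters left out ...]
0.058 ] -84.29
fixedright (np.float32(0.10418978), 14) [0.5656 0.0871 0.058 ] -173.45
near (np.float32(0.18697928), 34) [0.3981 0.1257 0.008 ] -84.71
((251.53097534179688, 237.53538513183594), (21.260292053222656, 1.4110814332962036), 48.8140754699707) 6
[[0.5776579  0.16100151 0.11      ]
 [0.57960588 0.15873887 0.11      ]
 [0.54483947 0.12891656 0.11      ]
 [0.54290541 0.1311751  0.11      ]] [0.56125216 0.14495801 0.11      ] [np.float64(0.045796835277333386), np.float64(0.002985658343285182), np.float64(0.04580472190887296), np.float64(0.0029734867356902062)] [np.float64(40.63791814594715), np.float64(-49.27380261772894), np.float64(-139.37730479679394), np.float64(130.57462323598511)]
```

```bash
python3 - <<'E'
from h import *
g=load('top0')
for yaw in (5.2,5.7):
  a=np.radians(yaw);n=np.array([np.cos(a),np.sin(a)]);t=np.array([-n[1],n[0]])
  L=lambda u,v,z:(onz(g,u,v,z)[:2]@t*1000).round(1)
  print(yaw)
  for v,plL,tl,bl,rr,rp in((260,228.6,232.2,235.5,285.9,293),(280,230,233.9,237.3,288,295),(300,231.8,235.6,238.5,290,297)):
    print(v,'plateL',L(plL,v,.008),'railL top-in',L(tl,v,.022),'bot',L(bl,v,.008),'railR dark',L(rr,v,.02),L(rr,v,.008),'plR',L(rp,v,.004))
f=g['f'].astype(float).mean(2)
m=((f>105)).astype(np.uint8);m[:, :232]=0;m[:,264:]=0;m[:225]=0;m[252:]=0
for v in range(226,252):print(f[v,238:270].astype(int).tolist())
c,_=cv2.findContours(m,cv2.RETR_EXTERNAL,cv2.CHAIN_APPROX_NONE);c=max(c,key=len);r=cv2.minAreaRect(c);print(r)
q=onz(g,*r[0],.11);print(q,q[:2]@n,q[:2]@t)
b=cv2.boxPoints(r);B=np.array([onz(g,*q,.11) for q in b]);print([np.linalg.norm(B[i]-B[i-1]) for i in range(4)],[np.degrees(np.arctan2(*(B[i]-B[i-1])[[1,0]])) for i in range(4)])
E
```

```text
5.2
260 plateL 170.2 railL top-in 158.6 bot 154.1 railR dark 35.4 36.8 plR 20.7
280 plateL 170.9 railL top-in 158.6 bot 153.9 railR dark 35.1 36.5 plR 20.7
300 plateL 170.7 railL top-in 158.7 bot 155.2 railR dark 35.1 36.4 plR 20.7
5.7
260 plateL 165.5 railL top-in 153.9 bot 149.4 railR dark 30.9 32.2 plR 16.1
280 plateL 166.6 railL top-in 154.4 bot 149.7 railR dark 31.0 32.3 plR 16.5
300 plateL 166.8 railL top-in 154.8 bot 151.3 railR dark 31.3 32.6 plR 16.9
[40, 40, 40, 41, 42, 40, 38, 40, 39, 40, 39, 40, 40, 40, 41, 39, 41, 40, 39, 41, 42, 39, 41, 41, 41, 42, 41, 40, 41, 39, 41, 40]
[41, 41, 38, 38, 39, 37, 38, 38, 41, 38, 41, 42, 41, 40, 41, 40, 40, 41, 40, 40, 40, 39, 40, 39, 41, 40, 41, 39, 38, 40, 40, 37]
[43, 40, 41, 40, 36, 47, 45, 38, 37, 40, 41, 41, 39, 40, 39, 40, 38, 40, 39, 39, 39, 39, 36, 31, 30, 25, 23, 22, 19, 15, 17, 17]
[43, 42, 40, 34, 46, 114, 114, 75, 43, 37, 36, 38, 39, 36, 33, 35, 36, 35, 30, 32, 32, 39, 25, 17, 12, 14, 9, 10, 11, 9, 11, 10]
[43, 38, 35, 39, 111, 144, 147, 122, 78, 40, 21, 28, 39, 38, 39, 37, 38, 38, 36, 38, 38, 42, 21, 12, 10, 8, 12, 7, 15, 2
[... 2550 characters left out ...]
9, 91, 56, 45]
[10, 39, 37, 34, 29, 26, 27, 24, 21, 19, 18, 16, 15, 13, 14, 14, 15, 14, 10, 23, 37, 39, 43, 54, 56, 74, 74, 76, 92, 89, 47, 79]
[1, 14, 18, 17, 13, 14, 15, 14, 13, 14, 24, 37, 36, 39, 54, 57, 77, 78, 77, 78, 80, 79, 82, 83, 85, 89, 88, 91, 92, 77, 47, 87]
((250.50001525878906, 238.50001525878906), (24.041629791259766, 4.242640495300293), 45.0)
[0.55919898 0.14712183 0.11      ] 0.5710461639874203 0.09085489509830544
[np.float64(0.0517631201035435), np.float64(0.008976072654226532), np.float64(0.051792764441066313), np.float64(0.008936473140639912)] [np.float64(44.40540127418436), np.float64(-45.363516852526345), np.float64(-135.63832763159755), np.float64(134.44753992781023)]
```

```bash
python3 - <<'E'
from h import *
import cv2
t=load('scene0')['f'][:,:,::-1]
o=t[155:265,305:440];o=cv2.resize(o,None,fx=5.8,fy=5.8,interpolation=cv2.INTER_CUBIC)
o=cv2.createCLAHE(4,(4,4)).apply(cv2.cvtColor(o,cv2.COLOR_BGR2GRAY));cv2.imwrite('pics/a5.png',o)
E
```

```text
(no output)
```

View pics/a5.png

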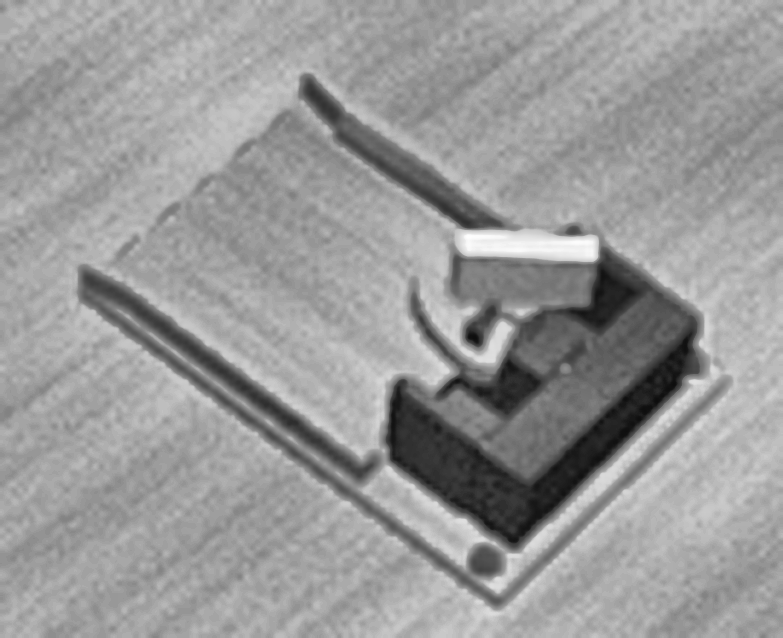

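Call:
move_arm --pt "24 -57 0" --pt "24 -57 0" --pt "24 -57 0" --pt "24 -57 0" --pt "24 -57 0" --turn '[1,1,0,0,0]' --gripper '[0,0,0,0,0]'

```text
clock: 0.72
ee_pos: [0.3516, 0.2927, 0.2278]
tool_rot: [0.0, 0.815, 0.579, -0.0]
contact_force: [0.3, 0.2, 0.4]
finger_gap: 0.998
```

Call:
move_arm --pt "24 -57 0" --pt "24 -57 0" --pt "24 -57 0" --pt "24 -57 0" --pt "24 -57 0" --turn '[0,0,0,0,0]' --gripper '[0,0,0,0,0]'

```text
clock: 1.35
ee_pos: [0.4712, 0.0039, 0.2275]
tool_rot: [0.0, 0.815, 0.579, 0.0]
contact_force: [1.4, 1.0, 0.3]
finger_gap: 1.002
```

```bash
cat >> h.py <<'E'
def yaw(o=None):
    o=o or observe();w,x,y,z=o['tool_rot'];X=[1-2*(y*y+z*z),2*(x*y+w*z)];return np.degrees(np.arctan2(X[1],X[0]))
def st():
    o=observe();print('t %.2f'%o['clock'],'pos',(o['ee_pos']*1000).round(1),'yaw %.2f'%yaw(o),'F',o['contact_force'].round(1),'M',o['moment'].round(2),'gap %.3f'%o['finger_gap'],'q',o['qpos'].round(2));return o
E
python3 - <<'E'
from h import *
st()
s=load('scene0')
print(onz(s,305+528/5.8-.4,155+247/5.8-.4,.11))
# plate corners scene z=.008: near-left flare(82,285?) far right (498,600)
for n,q,z in(('FR',(498,600),.004),('FLtop?',(728,378),.008),('bolt',(487,560),.012)):print(n,onz(s,305+q[0]/5.8-.4,155+q[1]/5.8-.4,z))
a=np.radians(5.2);n=np.array([np.cos(a),np.sin(a)]);t=np.array([-n[1],n[0]]);M=.557*n+.0957*t
print('M',M,'FR exp',M+.075*n-.075*t,'FL exp',M+.075*n+.075*t,'cam',M+.014*n)
E
```

```text
t 1.35 pos [471.2   3.9 227.5] yaw 70.79 F [1.4 1.  0.3] M [ 0.06  0.01 -0.05] gap 1.002 q [-0.23  0.33  1.81  0.    1.   -1.47]
[0.56243234 0.144408   0.11      ]
FR [0.62647338 0.07894713 0.004     ]
FLtop? [0.61551453 0.2233138  0.008     ]
bolt [0.61363852 0.08472453 0.012     ]
M [0.54603407 0.14578848] FR exp [0.62752285 0.0778946 ] FL exp [0.61392796 0.22727726] cam [0.55997645 0.14705734]
```

Call:
move_arm --pt "27 -56 0" --pt "27 -56 0" --pt "27 -56 0" --pt "0 0 -30" --pt "0 0 0" --turn '[0,0,0,0,0]' --gripper '[0,0,0,0,0]'

```text
clock: 1.98
ee_pos: [0.553, -0.1713, 0.1954]
tool_rot: [0.001, 0.817, 0.576, 0.0]
contact_force: [-0.5, 0.7, -0.1]
finger_gap: 1.004
```

```bash
python3 - <<'E'
from h import *
st()
for n in('scene','top'):
    g=snap(n,n+'1')
t=cv2.imread('pics/top1.png')[190:290,340:460];s=cv2.imread('pics/scene1.png')[220:340,230:350]
cv2.imwrite('pics/b1.png',np.hstack([cv2.convertScaleAbs(cv2.resize(x,(400,400),interpolation=2),alpha=1.8,beta=15) for x in(t,s)]))
E
```

```text
t 1.98 pos [ 553.  -171.3  195.4] yaw 70.33 F [-0.5  0.7 -0.1] M [ 0.03  0.03 -0.02] gap 1.004 q [-0.49  0.51  1.59  0.    1.04 -1.72]
```

View pics/b1.png

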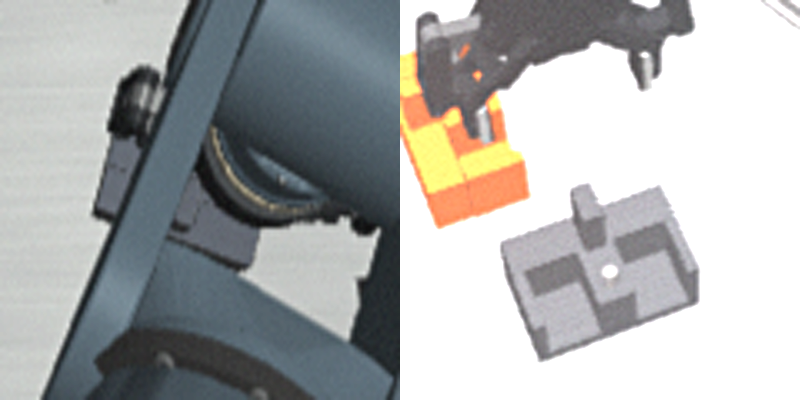

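Call:
move_arm --pt "0 7 -40" --pt "0 0 -40" --pt "0 0 -30" --pt "0 0 0" --pt "0 0 0" --turn '[0.5,0,0,0,0]' --gripper '[0,0,0,0,0]'

```text
clock: 2.7
ee_pos: [0.5603, -0.1626, 0.0946]
tool_rot: [0.011, 0.813, 0.583, 0.006]
contact_force: [-0.4, 0.4, 0.3]
finger_gap: 1.005
```

```bash
python3 - <<'E'
from h import *
st()
g=snap('scene','scene2')
s=cv2.imread('pics/scene2.png')[220:340,230:350]
cv2.imwrite('pics/b2.png',cv2.convertScaleAbs(cv2.resize(s,(600,600),interpolation=2),alpha=1.8,beta=15))
E
```

```text
t 2.70 pos [ 560.3 -162.6   94.6] yaw 71.30 F [-0.4  0.4  0.3] M [-0.01 -0.01  0.02] gap 1.005 q [-0.47  0.65  1.67  0.    0.8  -1.72]
```

View pics/b2.png

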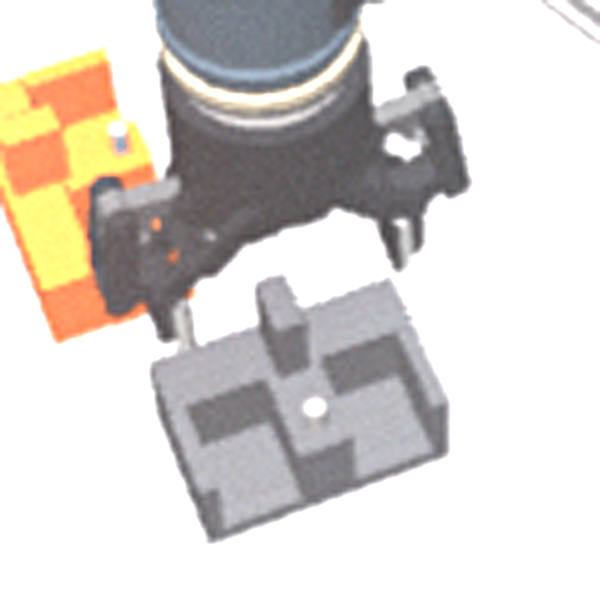

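Call:
move_arm --pt "-5 -1 -8" --pt "-2 0 -8" --pt "0 0 0" --turn '[0,0,0]' --gripper '[0,0,0]'

```text
clock: 3.12
ee_pos: [0.5541, -0.1642, 0.0806]
tool_rot: [0.013, 0.812, 0.583, 0.007]
contact_force: [0.5, -0.3, 0.1]
finger_gap: 1.002
```

```bash
cat >> h.py <<'E'
def zax(o):
    w,x,y,z=o['tool_rot'];return np.array([2*(x*z+w*y),2*(y*z-w*x),1-2*(x*x+y*y)])
E
python3 - <<'E'
from h import *
o=st();print(zax(o))
E
```

```text
t 3.12 pos [ 554.1 -164.2   80.6] yaw 71.31 F [ 0.5 -0.3  0.1] M [ 0.01  0.02 -0.01] gap 1.002 q [-0.48  0.67  1.69  0.    0.75 -1.73]
[ 0.02664974 -0.01322666 -0.99955733]
```

Call:
move_arm --pt "0 0 40" --pt "0 0 40" --pt "0 0 0" --pt "0 0 0" --turn '[0,0,0,0]' --gripper '[0,0,0,0]'

```text
clock: 3.62
ee_pos: [0.5531, -0.1643, 0.1613]
tool_rot: [0.012, 0.813, 0.583, 0.006]
contact_force: [-0.1, -0.6, 0.5]
finger_gap: 0.999
```

```bash
python3 - <<'E'
from h import *
o=st();print(zax(o))
E
```

```text
t 3.62 pos [ 553.1 -164.3  161.3] yaw 71.26 F [-0.1 -0.6  0.5] M [0.01 0.03 0.  ] gap 0.999 q [-0.48  0.54  1.64  0.    0.93 -1.73]
[ 0.02415375 -0.01187871 -0.99963768]
```

Call:
move_arm --pt "0 0 -21" --pt "0 0 -21" --pt "0 0 -21" --pt "0 0 -21" --pt "0 0 0" --turn '[0,0,0,0,0]' --gripper '[0,0,0,0,0]'

```text
clock: 4.25
ee_pos: [0.5495, -0.1627, 0.0692]
tool_rot: [0.007, 0.813, 0.582, 0.004]
contact_force: [-0.7, -0.1, 0.1]
finger_gap: 0.998
```

```bash
python3 - <<'E'
from h import *
o=st();print(zax(o))
E
```

```text
t 4.25 pos [ 549.5 -162.7   69.2] yaw 71.23 F [-0.7 -0.1  0.1] M [ 0.02 -0.    0.01] gap 0.998 q [-0.48  0.68  1.7   0.    0.74 -1.73]
[ 0.01521705 -0.00715593 -0.99985861]
```

Call:
move_arm --pt "3 -1 9" --pt "0 0 0" --pt "0 0 0" --turn '[0,0,0]' --gripper '[0,60,100]' --newtons 40

```text
clock: 4.62
ee_pos: [0.5535, -0.1641, 0.0799]
tool_rot: [0.008, 0.813, 0.582, 0.005]
contact_force: [-0.2, -0.0, -0.2]
finger_gap: 0.614
```

Call:
move_arm --pt "0 0 0" --pt "0 0 0" --pt "0 0 0" --pt "0 0 0" --turn '[0,0,0,0]' --gripper '[255,255,255,255]'

```text
clock: 5.12
ee_pos: [0.5539, -0.1635, 0.0808]
tool_rot: [0.009, 0.813, 0.582, 0.005]
contact_force: [0.1, 0.3, 0.1]
finger_gap: 0.147
```

```bash
python3 - <<'E'
from h import *
o=st();print(zax(o))
E
```

```text
t 5.12 pos [ 553.9 -163.5   80.8] yaw 71.23 F [0.1 0.3 0.1] M [-0.05 -0.02 -0.  ] gap 0.147 q [-0.48  0.67  1.69  0.    0.77 -1.73]
[ 0.01864034 -0.00780509 -0.99979579]
```

Call:
move_arm --pt "0 0 0" --pt "0 0 8" --pt "0 0 12" --pt "0 0 15" --pt "0 0 15" --turn '[0,0,0,0,0]' --gripper '[255,255,255,255,255]' --newtons 70

```text
clock: 5.75
ee_pos: [0.5494, -0.1622, 0.1297]
tool_rot: [0.004, 0.813, 0.582, 0.002]
contact_force: [1.1, -0.4, -7.3]
finger_gap: 0.137
```

```bash
python3 - <<'E'
from h import *
o=st();print(zax(o))
g=snap('scene','scene3')
s=cv2.imread('pics/scene3.png')[220:340,230:350]
cv2.imwrite('pics/b3.png',cv2.convertScaleAbs(cv2.resize(s,(600,600),interpolation=2),alpha=1.8,beta=15))
E
```

```text
t 5.75 pos [ 549.4 -162.2  129.7] yaw 71.23 F [ 1.1 -0.4 -7.3] M [ 0.08  0.07 -0.01] gap 0.137 q [-0.48  0.59  1.66  0.    0.88 -1.73]
[ 0.00738639 -0.0033423  -0.99996713]
```

View pics/b3.png

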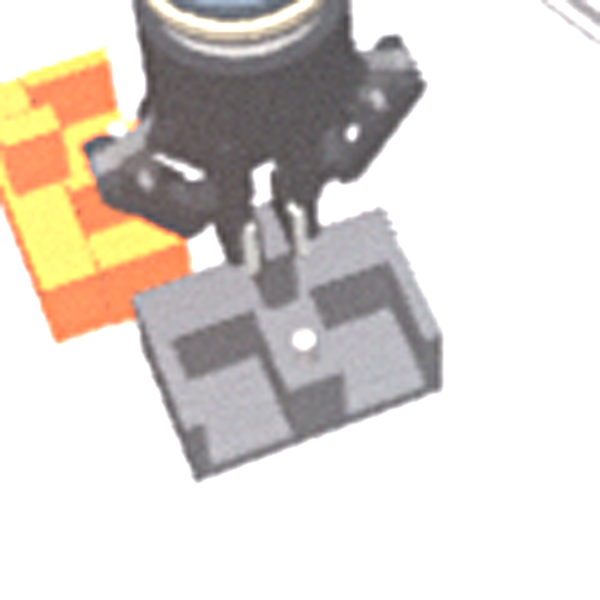

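Call:
move_arm --pt "-5 52 12" --pt "-10 52 12" --pt "-25 52 12" --pt "-25 48 12" --pt "-20 40 0" --turn '[5,5,5,5,4]' --gripper '[255,255,255,255,255]'

```text
clock: 6.42
ee_pos: [0.4688, 0.0825, 0.186]
tool_rot: [0.011, 0.672, 0.74, 0.009]
contact_force: [0.8, -0.1, -8.1]
finger_gap: 0.135
```

Call:
move_arm --pt "0 20 0" --pt "0 0 0" --turn '[0,0]' --gripper '[255,255]'

```text
clock: 6.68
ee_pos: [0.4651, 0.1061, 0.1875]
tool_rot: [0.01, 0.67, 0.742, 0.009]
contact_force: [0.9, -0.2, -7.3]
finger_gap: 0.137
```

```bash
python3 - <<'E'
from h import *
o=st();print(zax(o))
E
```

```text
t 6.67 pos [465.1 106.1 187.5] yaw 95.89 F [ 0.9 -0.2 -7.3] M [0.03 0.06 0.02] gap 0.137 q [-0.01  0.39  1.86  0.    0.87 -1.68]
[ 2.75426221e-02 -7.65259279e-05 -9.99620627e-01]
```

Call:
move_arm --pt "-4 32 0" --pt "0 0 -15" --pt "0 0 -15" --pt "0 0 -15" --pt "0 0 0" --turn '[-0.7,0,0,0,0]' --gripper '[255,255,255,255,255]'

```text
clock: 7.3
ee_pos: [0.4631, 0.1366, 0.1442]
tool_rot: [0.013, 0.675, 0.738, 0.01]
contact_force: [-0.3, -0.1, -7.8]
finger_gap: 0.14
```

```bash
python3 - <<'E'
from h import *
o=st();print(zax(o))
for n in('scene','top'):g=snap(n,n+'4')
s=cv2.imread('pics/scene4.png')[130:260,300:440];t=cv2.imread('pics/top4.png')[200:330,210:350]
cl=cv2.createCLAHE(3,(4,4))
for n,i in(('b4',s),('b5',t)):cv2.imwrite(f'pics/{n}.png',cl.apply(cv2.cvtColor(cv2.resize(i,None,fx=5,fy=5,interpolation=2),6)))
E
```

```text
t 7.30 pos [463.1 136.6 144.2] yaw 95.09 F [-0.3 -0.1 -7.8] M [ 0.04  0.09 -0.02] gap 0.140 q [ 0.06  0.47  1.89 -0.01  0.75 -1.6 ]
[ 0.0329603  -0.00209183 -0.99945447]
```

View pics/b4.png

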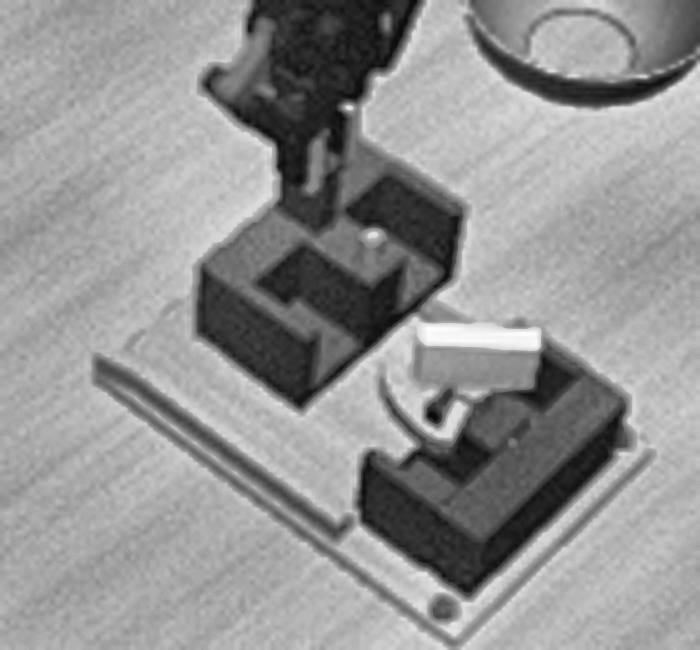

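View pics/b5.png

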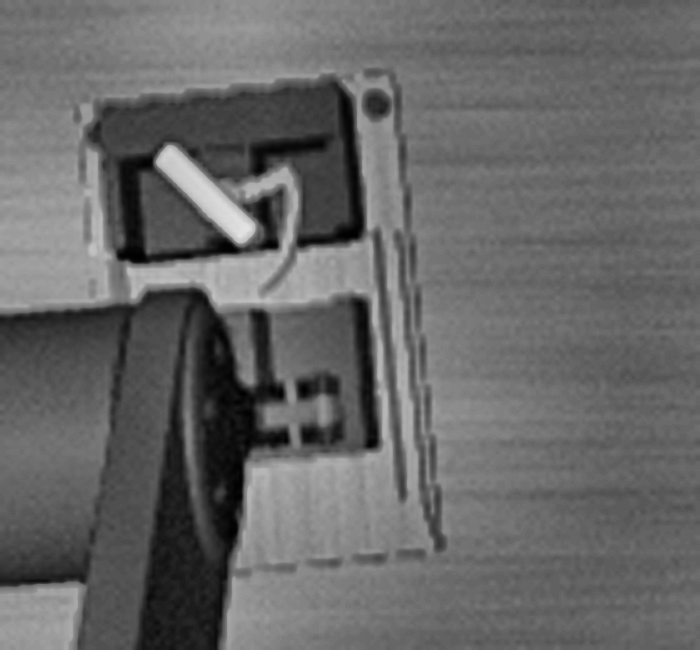

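```bash
python3 - <<'E'
from h import *
g=load('top4');s=load('scene4')
a=np.radians(5.2);n=np.array([np.cos(a),np.sin(a)]);t=np.array([-n[1],n[0]])
f=g['f'].astype(float).mean(2)
for v in(264,270,276,284):print(v,list(zip(range(276,296),f[v,276:296].astype(int))))
p=onz(s,300+373/5-.4,130+237/5-.4,.129);print('pin n,t',p[:2]@n,p[:2]@t,p)
o=observe();q=o['ee_pos'][:2];print('tcp n,t',q@n,q@t)
E
```

```text
264 [(276, np.int64(45)), (277, np.int64(45)), (278, np.int64(45)), (279, np.int64(45)), (280, np.int64(40)), (281, np.int64(18)), (282, np.int64(10)), (283, np.int64(23)), (284, np.int64(97)), (285, np.int64(102)), (286, np.int64(73)), (287, np.int64(58)), (288, np.int64(96)), (289, np.int64(101)), (290, np.int64(97)), (291, np.int64(59)), (292, np.int64(92)), (293, np.int64(70)), (294, np.int64(91)), (295, np.int64(93))]
270 [(276, np.int64(45)), (277, np.int64(47)), (278, np.int64(45)), (279, np.int64(47)), (280, np.int64(47)), (281, np.int64(30)), (282, np.int64(16)), (283, np.int64(16)), (284, np.int64(55)), (285, np.int64(97)), (286, np.int64(101)), (287, np.int64(51)), (288, np.int64(73)), (289, np.int64(98)), (290, np.int64(101)), (291, np.int64(94)), (292, np.int64(67)), (293, np.int64(91)), (294, np.int64(59)), (295, np.int64(89))]
276 [(276, np.int64(13)), (277, np.int64(19)), (278, np.int64(45)), (279, np.int64(47)), (280, np.int64(46)), (281, np.int64(43)), (282, np.int64(19)), (283, np.int64(11)), (284, np.int64(20)), (285, np.int64(82)), (286, np.int64(98)), (287, np.int64(81)), (288, np.int64(48)), (289, np.int64(98)), (290, np.int64(101)), (291, np.int64(99)), (292, np.int64(67)), (293, np.int64(94)), (294, np.int64(88)), (295, np.int64(93))]
284 [(276, np.int64(36)), (277, np.int64(22)), (278, np.int64(24)), (279, np.int64(46)), (280, np.int64(47)), (281, np.int64(47)), (282, np.int64(31)), (283, np.int64(16)), (284, np.int64(11)), (285, np.int64(34)), (286, np.int64(98)), (287, np.int64(100)), (288, np.int64(71)), (289, np.int64(58)), (290, np.int64(98)), (291, np.int64(103)), (292, np.int64(101)), (293, np.int64(60)), (294, np.int64(96)), (295, np.int64(72))]
pin n,t 0.510932646179274 0.09148773133666617 [0.50053808 0.13741835 0.129     ]
tcp n,t 0.47493408848249613 0.094202601670892
```

```bash
python3 - <<'E'
from h import *
g=load('top4')
a=np.radians(5.2);n=np.array([np.cos(a),np.sin(a)]);t=np.array([-n[1],n[0]])
L=lambda u,v,z:(onz(g,u,v,z)[:2]@t*1000).round(1)
for v,tt,b,r in((264,280.6,283.2,286.6),(270,281,284,287.4),(276,281.8,284.5,287.8),(284,282.1,285.2,288.6)):
    print(L(tt,v,.113),L(b,v,.063),'rail',L(r,v,.015))
E
```

```text
37.1 37.5 rail 35.3
37.4 37.0 rail 34.8
37.0 37.2 rail 35.2
38.0 37.4 rail 35.2
```

Call:
move_arm --pt "-1 3 -10" --pt "-1 0 -12" --pt "0 0 -12" --pt "0 0 -8" --pt "0 0 0" --turn '[0,0,0,0,0]' --gripper '[255,255,255,255,255]'

```text
clock: 8.02
ee_pos: [0.4635, 0.1398, 0.1014]
tool_rot: [0.015, 0.675, 0.738, 0.013]
contact_force: [0.4, 0.7, -8.6]
finger_gap: 0.135
```

```bash
python3 - <<'E'
from h import *
o=st();print(zax(o))
a=np.radians(5.2);n=np.array([np.cos(a),np.sin(a)]);t=np.array([-n[1],n[0]])
q=o['ee_pos'][:2];print('tcp n,t',q@n,q@t)
for k in('scene','top'):g=snap(k,k+'5')
s=cv2.imread('pics/scene5.png')[130:260,300:440];t=cv2.imread('pics/top5.png')[200:330,210:350]
cl=cv2.createCLAHE(3,(4,4))
i=np.hstack([s,t]);cv2.imwrite('pics/b6.png',cl.apply(cv2.cvtColor(cv2.resize(i,(800,371),interpolation=2),6)))
g=load('top5');f=g['f'].astype(float).mean(2)
for v in(264,270,276,284):print(v,f[v,276:296].astype(int).tolist())
E
```

```text
t 8.03 pos [463.5 139.8 101.4] yaw 95.07 F [ 0.4  0.7 -8.6] M [-0.01  0.2   0.09] gap 0.135 q [ 0.06  0.55  1.92 -0.01  0.63 -1.59]
[ 0.03906905 -0.00169148 -0.99923508]
tcp n,t 0.47422699350548375 0.09724216152782117
264 [47, 46, 46, 46, 46, 39, 16, 12, 28, 99, 73, 59, 97, 101, 98, 60, 93, 71, 92, 95]
270 [48, 47, 47, 45, 47, 49, 32, 15, 16, 56, 100, 51, 75, 98, 101, 94, 66, 91, 58, 90]
276 [24, 26, 26, 47, 49, 48, 47, 21, 12, 24, 99, 82, 52, 97, 103, 100, 68, 95, 88, 93]
284 [83, 52, 41, 27, 46, 47, 47, 31, 14, 16, 55, 100, 72, 59, 101, 104, 100, 61, 96, 73]
```

View pics/b6.png

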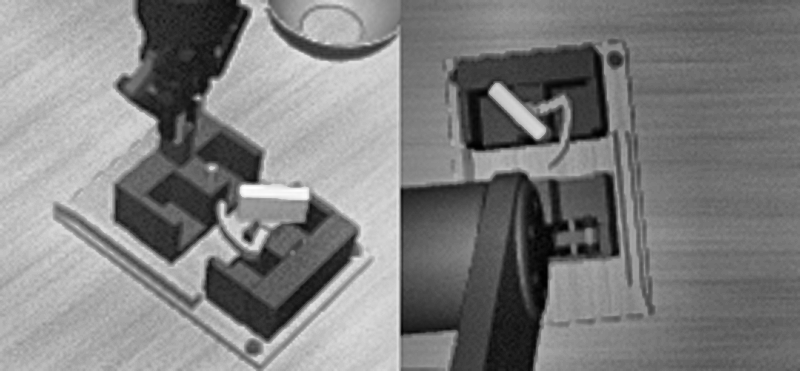

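```bash
python3 - <<'E'
from h import *
g=load('top5')
a=np.radians(5.2);n=np.array([np.cos(a),np.sin(a)]);t=np.array([-n[1],n[0]])
L=lambda u,v,z:(onz(g,u,v,z)[:2]@t*1000).round(1)
for v,tt,b,r in((264,281.6,284.2,286.6),(270,282,285,287.4),(276,282.8,285.4,287.8),(284,283.1,286,288.6)):
    print(L(tt,v,.0706),L(b,v,.0206),'rail',L(r,v,.015))
E
```

```text
40.1 40.2 rail 35.3
40.5 39.7 rail 34.8
40.0 40.1 rail 35.2
41.1 40.5 rail 35.2
```

Call:
move_arm --pt "0 0.5 -6" --pt "0 0 -4" --pt "0 0 -3" --pt "0 0 0" --turn '[0,0,0,0]' --gripper '[255,255,255,255]'

```text
clock: 8.62
ee_pos: [0.4659, 0.14, 0.0899]
tool_rot: [0.017, 0.675, 0.738, 0.014]
contact_force: [-0.7, -0.1, -5.3]
finger_gap: 0.14
```

```bash
python3 - <<'E'
from h import *
o=st();print(zax(o))
E
```

```text
t 8.62 pos [465.9 140.   89.9] yaw 95.12 F [-0.7 -0.1 -5.3] M [0.15 0.45 0.01] gap 0.140 q [ 0.06  0.57  1.93 -0.01  0.6  -1.59]
[ 0.04525772 -0.00222076 -0.99897288]
```

Call:
move_arm --pt "0 0 -1" --pt "0 0 0" --pt "0 0 0" --pt "0 0 0" --turn '[0,0,0,0]' --gripper '[255,180,180,180]'

```text
clock: 9.12
ee_pos: [0.4689, 0.1404, 0.0909]
tool_rot: [0.02, 0.675, 0.738, 0.017]
contact_force: [-0.0, 0.7, 0.4]
finger_gap: 0.297
```

```bash
python3 - <<'E'
from h import *
o=st();print(zax(o))
for k in('scene','top'):g=snap(k,k+'6')
s=cv2.imread('pics/scene6.png')[130:260,300:440];t=cv2.imread('pics/top6.png')[200:330,210:350]
cl=cv2.createCLAHE(3,(4,4))
i=np.hstack([s,t]);cv2.imwrite('pics/b7.png',cl.apply(cv2.cvtColor(cv2.resize(i,(800,371),interpolation=2),6)))
E
```

```text
t 9.12 pos [468.9 140.4  90.9] yaw 95.10 F [-0.   0.7  0.4] M [-0.01  0.07 -0.02] gap 0.297 q [ 0.07  0.57  1.93 -0.01  0.59 -1.59]
[ 0.05308733 -0.00136663 -0.99858894]
```

View pics/b7.png

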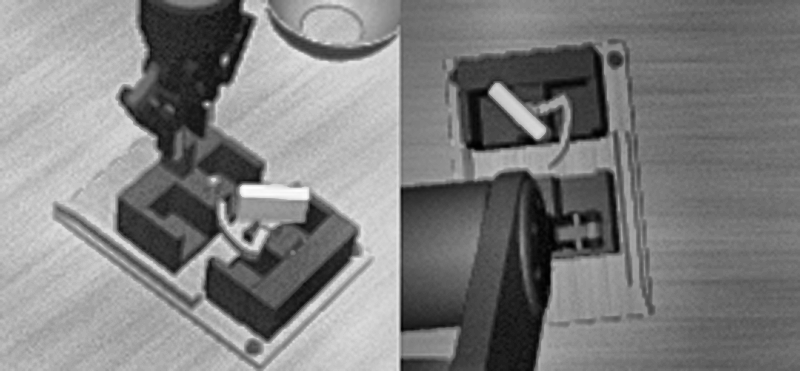

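Call:
move_arm --pt "0 0 0" --pt "0 0 0" --pt "5 0.5 0" --pt "6 0.5 0" --pt "6 0.5 0" --turn '[0,0,0,0,0]' --gripper '[255,255,255,255,255]' --newtons 40

```text
clock: 9.85
ee_pos: [0.4707, 0.1397, 0.0916]
tool_rot: [0.01, 0.674, 0.739, 0.004]
contact_force: [-8.0, -2.3, 14.9]
finger_gap: 0.146
```

```bash
python3 - <<'E'
from h import *
o=st();print(zax(o))
for k in('scene','top'):g=snap(k,k+'7')
s=cv2.imread('pics/scene7.png')[130:260,300:440];t=cv2.imread('pics/top7.png')[200:330,210:350]
cl=cv2.createCLAHE(3,(4,4))
i=np.hstack([s,t]);cv2.imwrite('pics/b8.png',cl.apply(cv2.cvtColor(cv2.resize(i,(800,371),interpolation=2),6)))
E
```

```text
t 9.85 pos [470.7 139.7  91.6] yaw 95.22 F [-8.  -2.3 14.9] M [-0.5   1.36 -0.1 ] gap 0.146 q [ 0.07  0.58  1.9  -0.01  0.65 -1.59]
[ 0.0200613  -0.00624066 -0.99977927]
```

View pics/b8.png

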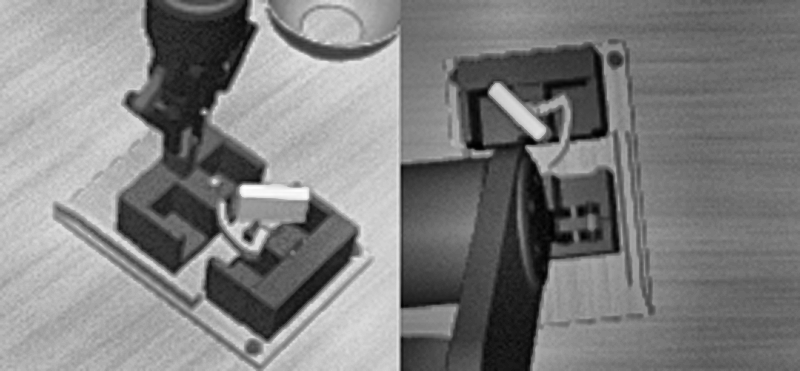

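Call:
move_arm --pt "4 0.4 2" --pt "5 0.5 0.5" --pt "5 0.5 0" --turn '[0,0,0]' --gripper '[255,255,255]'

```text
clock: 10.32
ee_pos: [0.4816, 0.1415, 0.0926]
tool_rot: [0.006, 0.674, 0.738, 0.002]
contact_force: [-8.5, -1.8, 9.6]
finger_gap: 0.147
```

```bash
python3 - <<'E'
from h import *
o=st();print(zax(o))
E
```

```text
t 10.32 pos [481.6 141.5  92.6] yaw 95.20 F [-8.5 -1.8  9.6] M [-0.27  1.48  0.01] gap 0.147 q [ 0.07  0.59  1.86 -0.01  0.68 -1.59]
[ 0.0112136  -0.00591123 -0.99991965]
```

Call:
move_arm --pt "5 0.5 0.7" --pt "5 0.5 0.5" --turn '[0,0]' --gripper '[255,255]'

```text
clock: 10.58
ee_pos: [0.4843, 0.1418, 0.0939]
tool_rot: [0.0, 0.674, 0.739, -0.006]
contact_force: [-7.2, -2.7, 7.5]
finger_gap: 0.14
```

```bash
python3 - <<'E'
from h import *
o=st();print(zax(o))
for k in('scene','top'):g=snap(k,k+'8')
s=cv2.imread('pics/scene8.png')[130:260,300:440];t=cv2.imread('pics/top8.png')[200:330,210:350]
cl=cv2.createCLAHE(3,(4,4))
i=np.hstack([s,t]);cv2.imwrite('pics/b9.png',cl.apply(cv2.cvtColor(cv2.resize(i,(800,371),interpolation=2),6)))
E
```

```text
t 10.57 pos [484.3 141.8  93.9] yaw 95.28 F [-7.2 -2.7  7.5] M [-0.36  1.49  0.05] gap 0.140 q [ 0.07  0.59  1.84 -0.01  0.72 -1.59]
[-0.00749916 -0.00823965 -0.99993793]
```

View pics/b9.png

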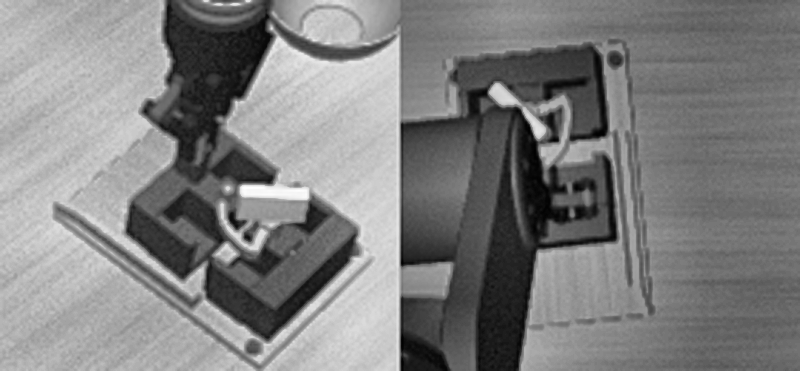

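Call:
move_arm --pt "7 0.6 0.7" --pt "7 0.6 0.3" --pt "6 0.6 0" --turn '[0,0,0]' --gripper '[255,255,255]'

```text
clock: 11.05
ee_pos: [0.4883, 0.1422, 0.0954]
tool_rot: [-0.013, 0.673, 0.739, -0.02]
contact_force: [-9.1, -3.1, 9.9]
finger_gap: 0.143
```

```bash
python3 - <<'E'
from h import *
o=st();print(zax(o))
for k in('scene','top'):g=snap(k,k+'9')
s=cv2.imread('pics/scene9.png')[130:260,300:440];t=cv2.imread('pics/top9.png')[200:330,210:350]
cl=cv2.createCLAHE(3,(4,4))
i=np.hstack([s,t]);cv2.imwrite('pics/b10.png',cl.apply(cv2.cvtColor(cv2.resize(i,(800,371),interpolation=2),6)))
E
```

```text
t 11.05 pos [488.3 142.2  95.4] yaw 95.40 F [-9.1 -3.1  9.9] M [-0.5   1.9  -0.01] gap 0.143 q [ 0.07  0.6   1.8  -0.01  0.78 -1.59]
[-0.04552918 -0.01262262 -0.99888326]
```

View pics/b10.png

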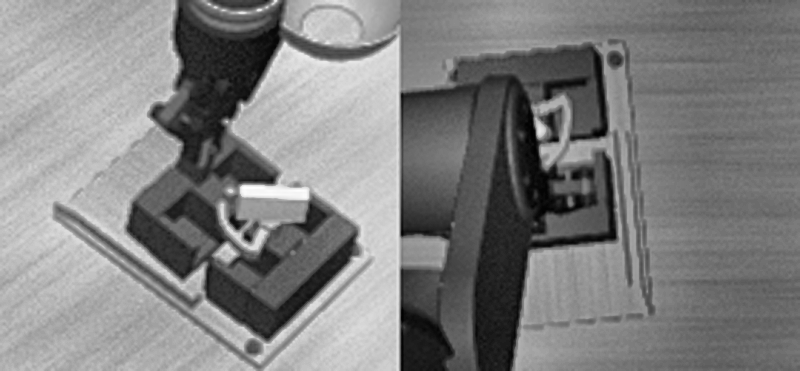

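Call:
move_arm --pt "-2 0 2.5" --pt "0 0 2" --turn '[0,0]' --gripper '[255,255]'

```text
clock: 11.4
ee_pos: [0.4868, 0.1425, 0.0989]
tool_rot: [-0.013, 0.673, 0.739, -0.02]
contact_force: [-0.8, 1.1, -14.3]
finger_gap: 0.145
```

```bash
python3 - <<'E'
from h import *
o=st();print(zax(o))
E
```

```text
t 11.40 pos [486.8 142.5  98.9] yaw 95.38 F [ -0.8   1.1 -14.3] M [0.1  0.16 0.01] gap 0.145 q [ 0.07  0.59  1.81 -0.01  0.79 -1.59]
[-0.04537827 -0.01205775 -0.9988971 ]
```

Call:
move_arm --pt "0 0 0" --turn '[0]' --gripper '[255]'

```text
clock: 11.52
ee_pos: [0.4864, 0.1425, 0.0982]
tool_rot: [-0.013, 0.673, 0.739, -0.02]
contact_force: [-1.8, 0.9, -9.6]
finger_gap: 0.145
```

```bash
python3 - <<'E'
from h import *
o=st();print(zax(o))
for k in('scene','top'):g=snap(k,k+'10')
s=cv2.imread('pics/scene10.png')[130:260,300:440]
cl=cv2.createCLAHE(3,(4,4))
cv2.imwrite('pics/b11.png',cl.apply(cv2.cvtColor(cv2.resize(s,None,fx=5,fy=5,interpolation=2),6)))
E
```

```text
t 11.53 pos [486.4 142.5  98.2] yaw 95.37 F [-1.8  0.9 -9.6] M [0.04 0.13 0.01] gap 0.145 q [ 0.07  0.59  1.81 -0.01  0.79 -1.59]
[-0.04703468 -0.01201743 -0.99882097]
```

View pics/b11.png

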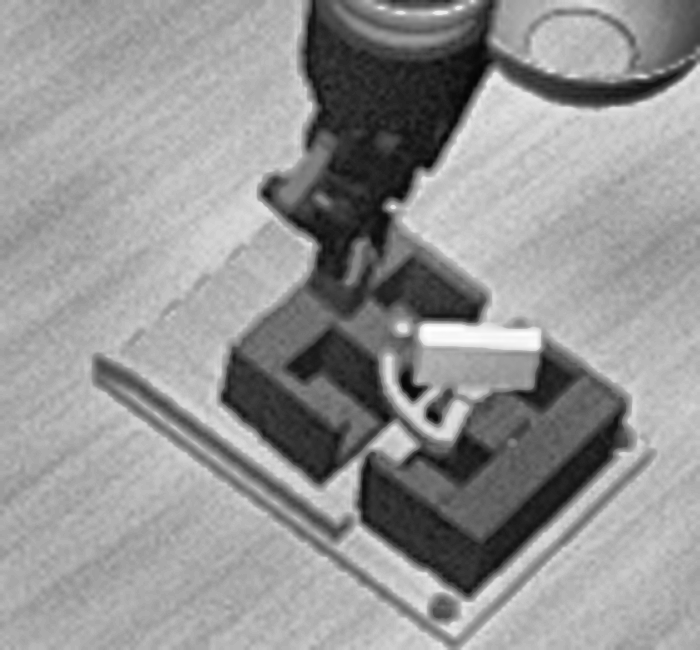

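Call:
move_arm --pt "4 0.4 -0.7" --pt "5 0.5 0" --pt "4 0.4 0" --turn '[0,0,0]' --gripper '[255,255,255]'

```text
clock: 12.0
ee_pos: [0.4994, 0.1439, 0.0971]
tool_rot: [-0.014, 0.673, 0.739, -0.021]
contact_force: [-3.1, -0.4, -10.8]
finger_gap: 0.144
```

```bash
python3 - <<'E'
from h import *
o=st();print(zax(o))
for k in('scene',):g=snap(k,k+'11')
s=cv2.imread('pics/scene11.png')[130:260,300:440]
cl=cv2.createCLAHE(3,(4,4))
cv2.imwrite('pics/b12.png',cl.apply(cv2.cvtColor(cv2.resize(s,None,fx=5,fy=5,interpolation=2),6)))
E
```

```text
t 12.00 pos [499.4 143.9  97.1] yaw 95.36 F [ -3.1  -0.4 -10.8] M [ 0.03  0.39 -0.02] gap 0.144 q [ 0.07  0.61  1.77 -0.01  0.81 -1.59]
[-0.04932031 -0.01213986 -0.99870923]
```

View pics/b12.png

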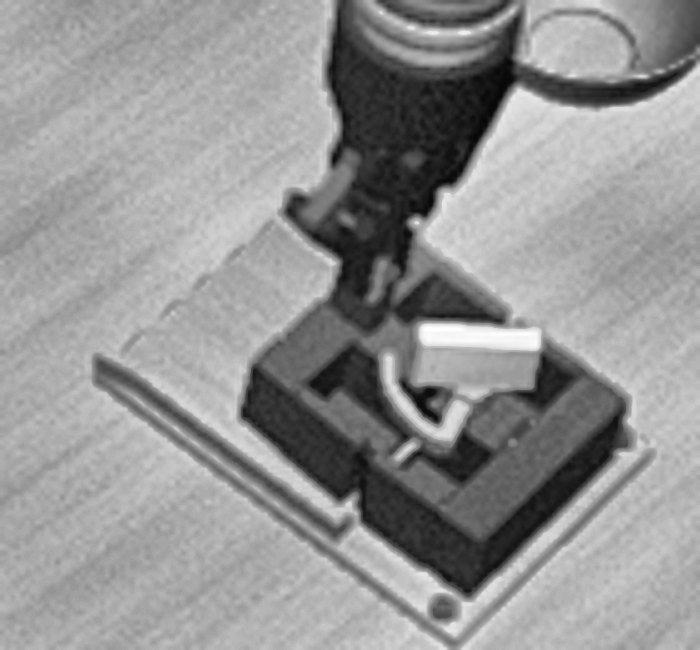

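Call:
move_arm --pt "2 0.2 -0.6" --pt "2 0.2 -0.4" --pt "2 0.2 0" --turn '[0,0,0]' --gripper '[255,255,255]'

```text
clock: 12.42
ee_pos: [0.5041, 0.1444, 0.0962]
tool_rot: [-0.016, 0.673, 0.739, -0.023]
contact_force: [-5.1, -1.0, -5.3]
finger_gap: 0.144
```

```bash
python3 - <<'E'
from h import *
o=st();print(zax(o))
for k in('scene','top'):g=snap(k,k+'12')
s=cv2.imread('pics/scene12.png')[130:260,300:440];t=cv2.imread('pics/top12.png')[200:330,210:350]
cl=cv2.createCLAHE(3,(4,4))
i=np.hstack([s,t]);cv2.imwrite('pics/b13.png',cl.apply(cv2.cvtColor(cv2.resize(i,(800,371),interpolation=2),6)))
E
```

```text
t 12.43 pos [504.1 144.4  96.2] yaw 95.37 F [-5.1 -1.  -5.3] M [-0.09  0.93 -0.05] gap 0.144 q [ 0.07  0.62  1.76 -0.01  0.82 -1.59]
[-0.05340611 -0.01262367 -0.99849308]
```

View pics/b13.png

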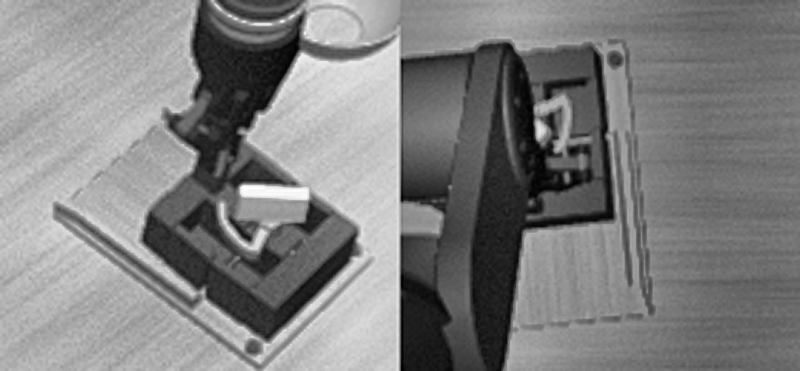

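Call:
move_arm --pt "2.5 0.2 -0.8" --pt "2.5 0.2 -0.5" --turn '[0,0]' --gripper '[255,255]'

```text
clock: 12.78
ee_pos: [0.5052, 0.1444, 0.0957]
tool_rot: [-0.018, 0.673, 0.739, -0.026]
contact_force: [-7.7, -1.4, 1.1]
finger_gap: 0.147
```

```bash
python3 - <<'E'
from h import *
o=st();print(zax(o))
for k in('scene',):g=snap(k,k+'13')
s=cv2.imread('pics/scene13.png')[130:260,300:440]
cl=cv2.createCLAHE(3,(4,4))
cv2.imwrite('pics/b14.png',cl.apply(cv2.cvtColor(cv2.resize(s,None,fx=5,fy=5,interpolation=2),6)))
E
```

```text
t 12.78 pos [505.2 144.4  95.7] yaw 95.41 F [-7.7 -1.4  1.1] M [-0.17  1.34 -0.07] gap 0.147 q [ 0.07  0.62  1.75 -0.01  0.83 -1.59]
[-0.06174325 -0.01379614 -0.99799671]
```

View pics/b14.png

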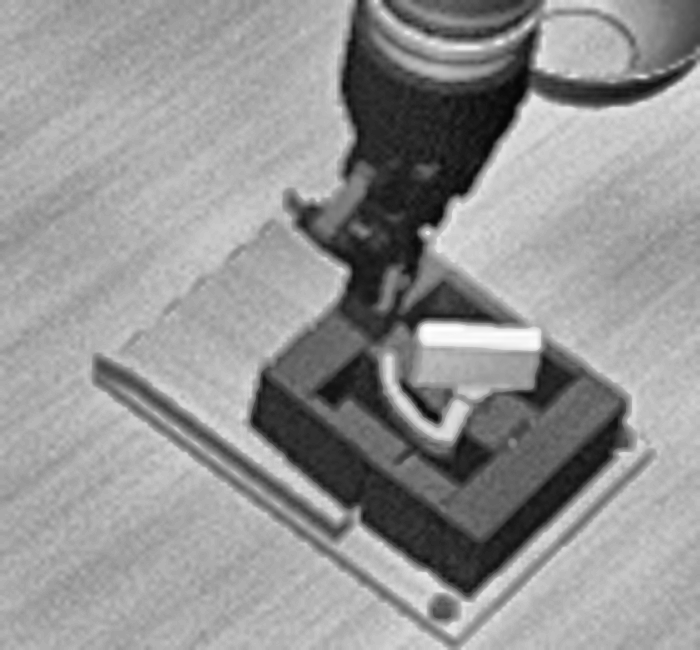

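Call:
move_arm --pt "0 0 0" --pt "0 0 0" --pt "0 0 10" --pt "0 0 25" --pt "0 0 35" --turn '[0,0,0,0,0]' --gripper '[140,140,140,140,140]'

```text
clock: 13.45
ee_pos: [0.5139, 0.1447, 0.1713]
tool_rot: [-0.012, 0.673, 0.739, -0.019]
contact_force: [1.0, -0.0, -0.5]
finger_gap: 0.449
```

Call:
move_arm --pt "0 0 20" --pt "0 0 0" --turn '[0,0]' --gripper '[140,140]'

```text
clock: 13.7
ee_pos: [0.5181, 0.145, 0.1969]
tool_rot: [-0.007, 0.673, 0.739, -0.014]
contact_force: [-0.6, 0.4, 0.1]
finger_gap: 0.453
```

```bash
python3 - <<'E'
from h import *
o=st();print(zax(o))
for k in('scene','top'):g=snap(k,k+'14')
s=cv2.imread('pics/scene14.png')[130:260,300:440];t=cv2.imread('pics/top14.png')[200:330,210:350]
cl=cv2.createCLAHE(3,(4,4))
i=np.hstack([s,t]);cv2.imwrite('pics/b15.png',cl.apply(cv2.cvtColor(cv2.resize(i,(800,371),interpolation=2),6)))
E
```

```text
t 13.70 pos [518.1 145.  196.9] yaw 95.38 F [-0.6  0.4  0.1] M [-0.05 -0.01 -0.05] gap 0.453 q [ 0.07  0.47  1.66 -0.01  1.04 -1.59]
[-0.03027667 -0.01164185 -0.99947376]
```

View pics/b15.png

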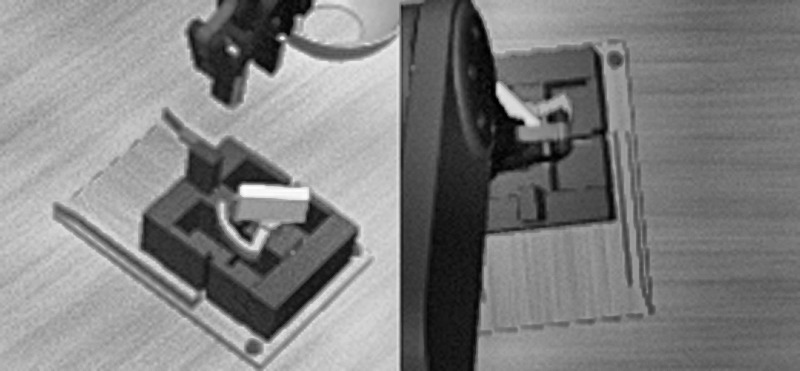

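```bash
python3 - <<'E'
from h import *
s=cv2.imread('pics/scene14.png')[165:250,340:435]
cl=cv2.createCLAHE(3,(4,4))
cv2.imwrite('pics/b16.png',cl.apply(cv2.cvtColor(cv2.resize(s,None,fx=7,fy=7,interpolation=2),6)))
E
```

```text
(no output)
```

View pics/b16.png

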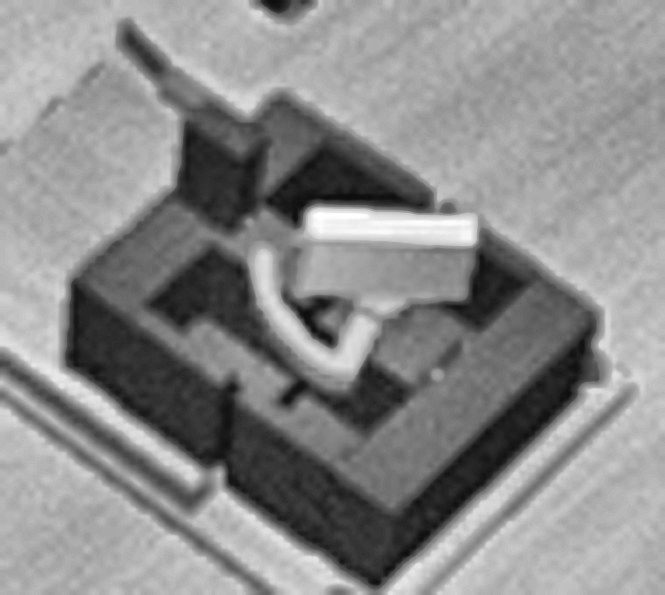

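Call:
move_arm --pt "11 1 0" --pt "11 1 0" --pt "11 1 0" --pt "10 0.5 0" --pt "0 0 0" --turn '[10,10,10,9,0]' --gripper '[130,130,130,130,130]'

```text
clock: 14.42
ee_pos: [0.5573, 0.148, 0.1887]
tool_rot: [-0.007, 0.378, 0.925, -0.022]
contact_force: [0.1, 0.4, 1.3]
finger_gap: 0.495
```

```bash
python3 - <<'E'
from h import *
o=st();print(zax(o))
E
```

```text
t 14.43 pos [557.3 148.  188.7] yaw 135.54 F [0.1 0.4 1.3] M [ 0.01 -0.05  0.02] gap 0.495 q [ 0.08  0.53  1.57 -0.04  1.07 -2.26]
[-0.02948957 -0.03489362 -0.99895586]
```

Call:
move_arm --pt "3 0 -18" --pt "0 0 -18" --pt "0 0 -15" --pt "0 0 0" --turn '[-1,0,0,0]' --gripper '[130,130,130,130]'

```text
clock: 14.92
ee_pos: [0.5572, 0.1476, 0.1314]
tool_rot: [-0.01, 0.39, 0.92, -0.023]
contact_force: [0.8, 0.6, 1.1]
finger_gap: 0.49
```

```bash
python3 - <<'E'
from h import *
o=st();print(zax(o))
for k in('scene','top'):g=snap(k,k+'15')
s=cv2.imread('pics/scene15.png')[120:250,310:450];t=cv2.imread('pics/top15.png')[200:330,210:350]
cl=cv2.createCLAHE(3,(4,4))
i=np.hstack([s,t]);cv2.imwrite('pics/b17.png',cl.apply(cv2.cvtColor(cv2.resize(i,(800,371),interpolation=2),6)))
E
```

```text
t 14.93 pos [557.2 147.6 131.4] yaw 134.02 F [0.8 0.6 1.1] M [-0.02  0.02  0.  ] gap 0.490 q [ 0.08  0.61  1.61 -0.04  0.96 -2.23]
[-0.03732729 -0.03464008 -0.99870253]
```

View pics/b17.png

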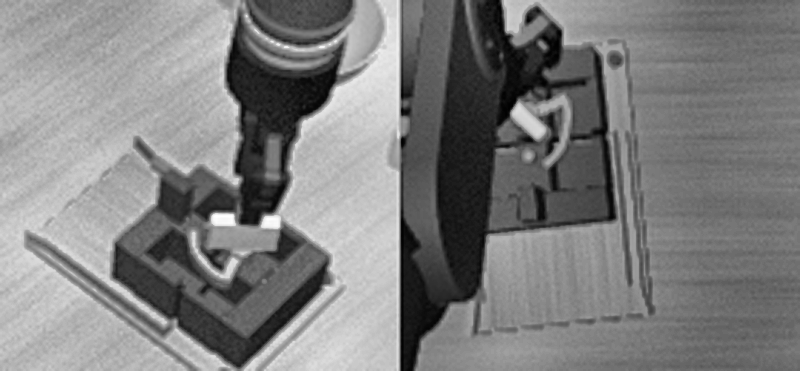

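Call:
move_arm --pt "4 0.5 -10" --pt "0 0 -11" --pt "0 0 -8" --pt "0 0 0" --turn '[0,0,0,0]' --gripper '[130,130,130,130]'

```text
clock: 15.52
ee_pos: [0.5637, 0.1484, 0.1032]
tool_rot: [-0.008, 0.391, 0.92, -0.022]
contact_force: [-0.0, -1.0, 1.0]
finger_gap: 0.486
```

```bash
python3 - <<'E'
from h import *
o=st();print(zax(o))
for k in('scene','top'):g=snap(k,k+'16')
s=cv2.imread('pics/scene16.png')[120:250,310:450];t=cv2.imread('pics/top16.png')[200:330,210:350]
cl=cv2.createCLAHE(3,(4,4))
i=np.hstack([s,t]);cv2.imwrite('pics/b18.png',cl.apply(cv2.cvtColor(cv2.resize(i,(800,371),interpolation=2),6)))
E
```

```text
t 15.53 pos [563.7 148.4 103.2] yaw 134.02 F [-0. -1.  1.] M [ 0.05 -0.05  0.02] gap 0.486 q [ 0.08  0.66  1.62 -0.04  0.9  -2.23]
[-0.03105698 -0.03413863 -0.99893444]
```

View pics/b18.png

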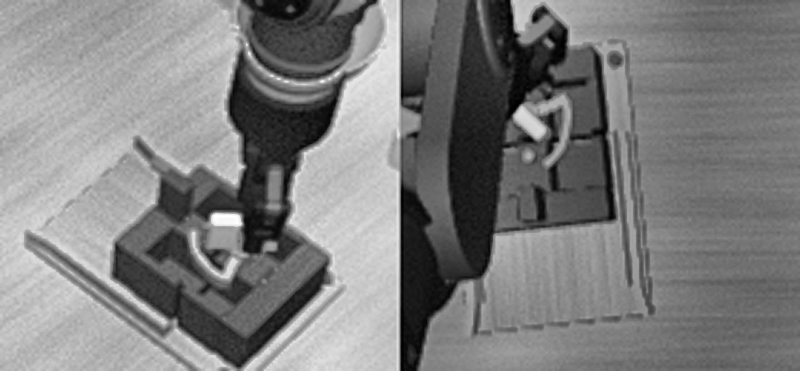

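```bash
python3 - <<'E'
from h import *
s=load('scene16')
o=observe();p=o['ee_pos'];z=zax(o);a=np.radians(yaw(o));X=np.array([np.cos(a),np.sin(a),0])
def crop(u,v):return ((u-310)*800/280,(v-120)*371/130)
for n,q in(('tipfront',p+.015*z-X*.021),('grasp',p+.003*z),('tipback',p+.015*z+X*.021),('bartop e1',np.array([.561+.019,.147+.019,.11])),('bartop e2',np.array([.561-.019,.147-.019,.11]))):print(n,np.array(crop(*proj(s,q))).round(0))
im=s['f'][120:250,310:450,::-1]
cv2.imwrite('pics/b19.png',cv2.resize(im,None,fx=5,fy=5,interpolation=2))
E
```

```text
tipfront [246. 257.]
grasp [248. 226.]
tipback [246. 215.]
bartop e1 [281. 219.]
bartop e2 [211. 216.]
```

View pics/b19.png

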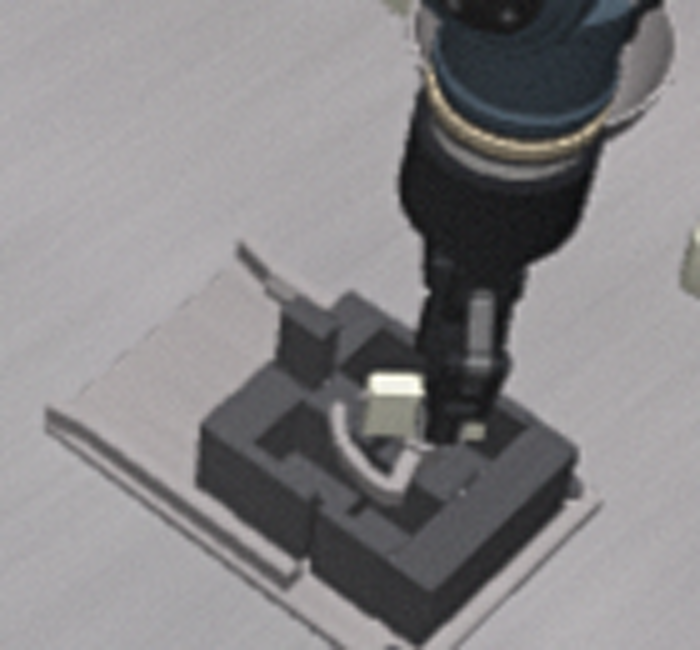

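Call:
move_arm --pt "-3 -2 -2" --pt "0 0 0" --pt "0 0 0" --pt "0 0 0" --pt "0 0 0" --turn '[0,0,0,0,0]' --gripper '[130,255,255,255,255]' --newtons 40

```text
clock: 16.25
ee_pos: [0.5599, 0.1481, 0.1027]
tool_rot: [-0.008, 0.391, 0.92, -0.02]
contact_force: [0.2, 0.1, -0.8]
finger_gap: 0.121
```

```bash
python3 - <<'E'
from h import *
o=st();print(zax(o))
E
```

```text
t 16.25 pos [559.9 148.1 102.7] yaw 133.96 F [ 0.2  0.1 -0.8] M [0.03 0.06 0.01] gap 0.121 q [ 0.08  0.65  1.63 -0.04  0.9  -2.23]
[-0.03084847 -0.03094236 -0.99904502]
```

Call:
move_arm --pt "0 0 0" --pt "0 0 0" --pt "0 0 0" --turn '[-8,-8,-8]' --gripper '[255,255,255]'

```text
clock: 16.62
ee_pos: [0.5598, 0.1481, 0.1027]
tool_rot: [-0.012, 0.579, 0.815, -0.018]
contact_force: [0.2, 1.2, -1.0]
finger_gap: 0.124
```

```bash
python3 - <<'E'
from h import *
o=st();print(zax(o))
E
```

```text
t 16.62 pos [559.8 148.1 102.7] yaw 109.24 F [ 0.2  1.2 -1. ] M [0.14 0.05 0.03] gap 0.124 q [ 0.07  0.65  1.62 -0.02  0.91 -1.82]
[-0.04130881 -0.0151588  -0.99903143]
```

Smooth. Continue turning.

Call:
move_arm --pt "0 0 0" --pt "0 0 0" --pt "0 0 0" --pt "0 0 0" --turn '[-8,-8,-8,-6]' --gripper '[255,255,255,255]'

```text
clock: 17.12
ee_pos: [0.5598, 0.1482, 0.1027]
tool_rot: [-0.017, 0.775, 0.632, -0.014]
contact_force: [-0.2, 1.5, 0.0]
finger_gap: 0.124
```

```bash
python3 - <<'E'
from h import *
o=st();print(zax(o))
for k in('scene','top'):g=snap(k,k+'17')
s=cv2.imread('pics/scene17.png')[120:250,310:450];t=cv2.imread('pics/top17.png')[200:330,210:350]
cl=cv2.createCLAHE(3,(4,4))
i=np.hstack([s,t]);cv2.imwrite('pics/b20.png',cl.apply(cv2.cvtColor(cv2.resize(i,(800,371),interpolation=2),6)))
E
```

```text
t 17.12 pos [559.8 148.2 102.7] yaw 78.38 F [-0.2  1.5  0. ] M [0.2  0.03 0.28] gap 0.124 q [ 0.06  0.65  1.63  0.01  0.91 -1.32]
[-0.04383769  0.00815158 -0.99900541]
```

View pics/b20.png

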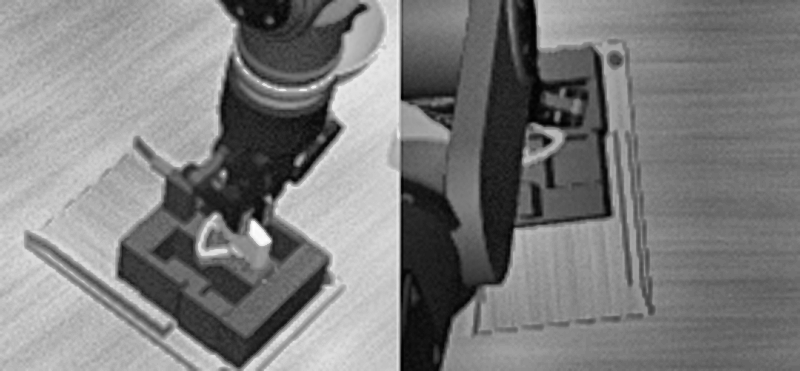

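Call:
move_arm --pt "0 0 0" --pt "0 0 0" --pt "0 0 0" --turn '[-7,-7,-7]' --gripper '[255,255,255]'

```text
clock: 17.6
ee_pos: [0.5598, 0.1482, 0.1027]
tool_rot: [-0.019, 0.877, 0.481, -0.011]
contact_force: [-0.4, 0.5, -0.5]
finger_gap: 0.12
```

```bash
python3 - <<'E'
from h import *
o=st()
E
```

```text
t 17.60 pos [559.8 148.2 102.7] yaw 57.47 F [-0.4  0.5 -0.5] M [ 0.14 -0.02  0.33] gap 0.120 q [ 0.05  0.65  1.63  0.03  0.9  -0.97]
```

Call:
move_arm --pt "0 0 0" --pt "0 0 0" --pt "0 0 0" --turn '[-4,-3,-2]' --gripper '[255,255,255]'

```text
clock: 17.98
ee_pos: [0.5598, 0.1483, 0.1028]
tool_rot: [-0.02, 0.911, 0.412, -0.01]
contact_force: [-0.7, 1.9, 0.0]
finger_gap: 0.12
```

```bash
python3 - <<'E'
from h import *
o=st()
E
```

```text
t 17.98 pos [559.8 148.3 102.8] yaw 48.67 F [-0.7  1.9  0. ] M [0.28 0.03 0.68] gap 0.120 q [ 0.05  0.65  1.64  0.04  0.89 -0.82]
```

Call:
move_arm --pt "0 0 0" --pt "0 0 0" --turn '[-3,-3]' --gripper '[255,255]'

```text
clock: 18.23
ee_pos: [0.5599, 0.1483, 0.1028]
tool_rot: [-0.019, 0.93, 0.367, -0.009]
contact_force: [-0.1, 1.0, -0.9]
finger_gap: 0.122
```

```bash
python3 - <<'E'
from h import *
o=st()
E
```

```text
t 18.23 pos [559.9 148.3 102.8] yaw 43.12 F [-0.1  1.  -0.9] M [0.33 0.03 1.45] gap 0.122 q [ 0.05  0.65  1.64  0.04  0.88 -0.73]
```

Call:
move_arm --pt "0 0 0" --pt "0 0 0" --pt "0 0 8" --pt "0 0 20" --pt "0 0 30" --turn '[0,0,0,0,0]' --gripper '[130,130,130,130,130]'

```text
clock: 18.85
ee_pos: [0.5593, 0.1472, 0.1613]
tool_rot: [-0.019, 0.93, 0.367, -0.011]
contact_force: [0.5, 0.3, -0.3]
finger_gap: 0.493
```

Call:
move_arm --pt "0 0 30" --pt "-25 45 20" --pt "-25 50 10" --pt "-30 50 0" --pt "-30 50 0" --turn '[0,0,0,0,0]' --gripper '[130,130,130,130,130]'

```text
clock: 19.48
ee_pos: [0.4538, 0.3432, 0.2306]
tool_rot: [-0.018, 0.932, 0.362, -0.002]
contact_force: [1.3, -0.3, 0.1]
finger_gap: 0.493
```

```bash
python3 - <<'E'
from h import *
o=st()
for k in('scene','top'):g=snap(k,k+'18')
s=cv2.imread('pics/scene18.png')[120:250,310:450];t=cv2.imread('pics/top18.png')[200:330,210:350]
cl=cv2.createCLAHE(3,(4,4))
i=np.hstack([s,t]);cv2.imwrite('pics/b21.png',cl.apply(cv2.cvtColor(cv2.resize(i,(800,371),interpolation=2),6)))
E
```

```text
t 19.48 pos [453.8 343.2 230.6] yaw 42.46 F [ 1.3 -0.3  0.1] M [-0.03 -0.02 -0.04] gap 0.493 q [ 0.43  0.45  1.58  0.04  1.11 -0.33]
```

View pics/b21.png

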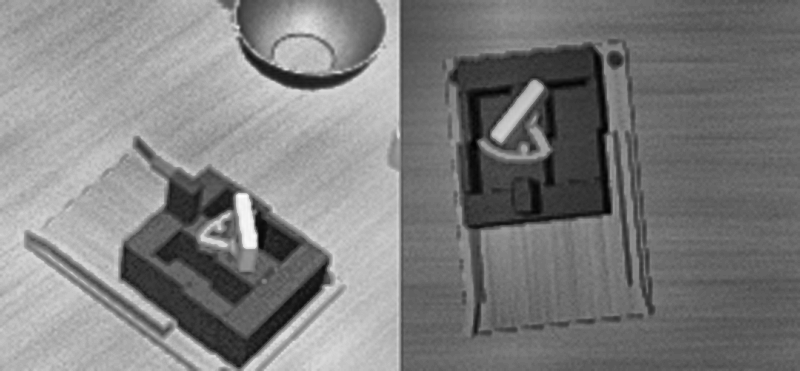

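View pics/scene18.png

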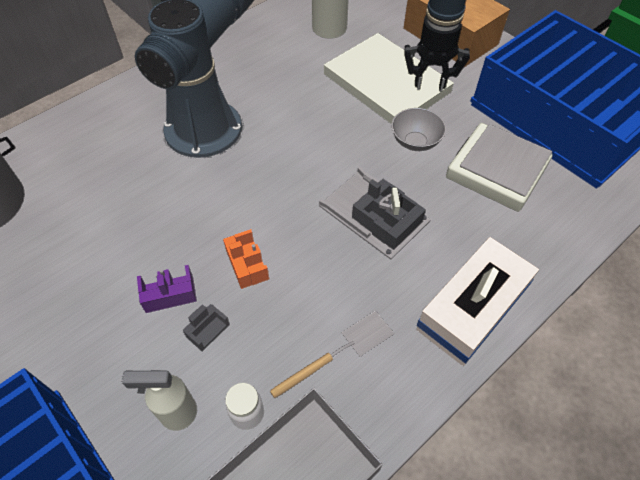

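```bash
python3 - <<'E'
from h import *
def bar(tag):
    g=load(tag);f=g['f'].astype(float).mean(2);m=np.clip((f-100)/40,0,1);w=np.zeros_like(m);w[222:256,232:268]=1;m*=w
    m=np.where(f>108,m,0)*w
    ys,xs=np.nonzero(m);P=np.array([onz(g,x,y,.11)[:2] for x,y in zip(xs,ys)]);W=m[ys,xs]
    c=(P*W[:,None]).sum(0)/W.sum();C=((P-c).T*W)@(P-c);v=np.linalg.eigh(C)[1][:,1];return c,np.degrees(np.arctan2(v[1],v[0]))%180
a,b=bar('top0'),bar('top18');print(a,b,'turned',a[1]-b[1])
t=load('top18');a=np.radians(5.2);n=np.array([np.cos(a),np.sin(a)]);tt=np.array([-n[1],n[0]])
print('pin',onz(t,210+0,200,.074)[:1])
i=cv2.resize(t['f'][215:290,220:295,::-1],None,fx=8,fy=8,interpolation=2);cv2.imwrite('pics/b22.png',cv2.convertScaleAbs(i,alpha=1.9,beta=15))
s=load('scene18');i=cv2.resize(s['f'][165:255,340:435,::-1],None,fx=6.5,fy=6.5,interpolation=2);cv2.imwrite('pics/b23.png',cv2.convertScaleAbs(i,alpha=1.8,beta=15))
E
```

```text
(array([0.55955056, 0.14664982]), np.float64(44.90629306377352)) (array([0.55933182, 0.14675858]), np.float64(141.468262702666)) turned -96.56196963889249
pin [0.65103357]
```

View pics/b22.png

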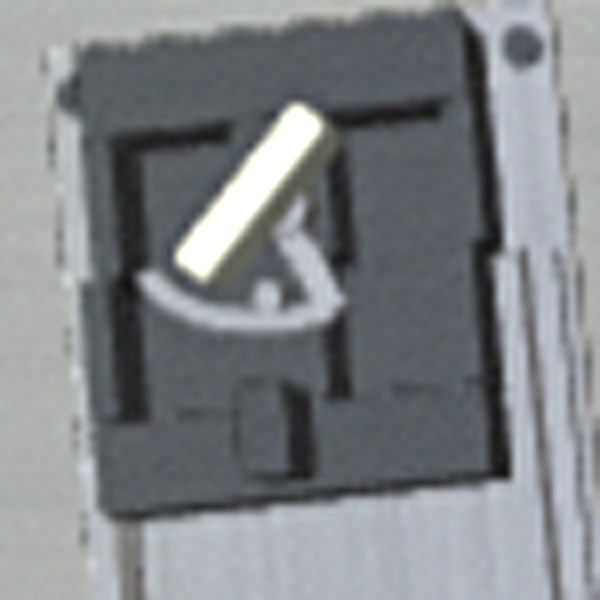

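View pics/b23.png

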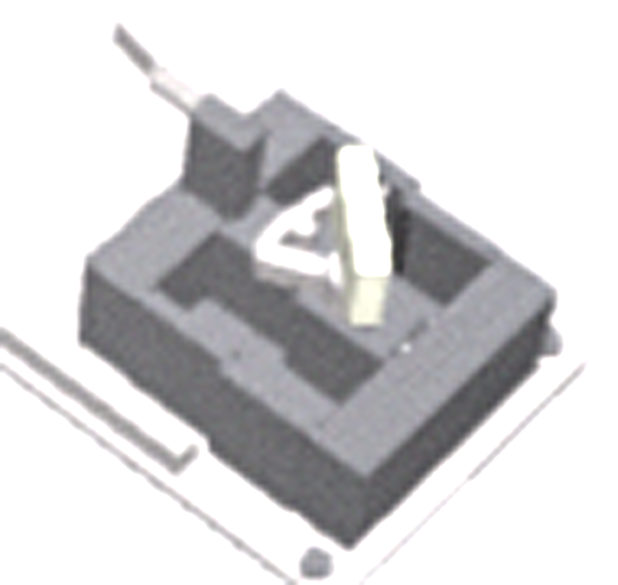

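```bash
python3 - <<'E'
from h import *
a=load('scene0')['f'].astype(int);b=load('scene18')['f'].astype(int)
m=(np.abs(a-b).max(2)>40).astype(np.uint8)
n,_,s,_=cv2.connectedComponentsWithStats(m);print([x.tolist() for x in s[1:] if x[4]>15])
st();job_done();st()
E
```

```text
[[200, 0, 5, 13, 38], [205, 0, 49, 48, 947], [404, 0, 66, 92, 3300], [134, 35, 33, 54, 856], [178, 73, 31, 13, 146], [352, 179, 57, 53, 1511], [260, 275, 60, 54, 2129]]
t 19.57 pos [450.8 346.1 230.5] yaw 42.88 F [ 0.5 -0.5  0.7] M [-0.09 -0.02  0.05] gap 0.488 q [ 0.44  0.45  1.58  0.04  1.12 -0.33]
the job is handed in; nothing more can be done
the job is handed in; nothing more can be done
```

I picked up the loose half by its fin, set it down between the rails and slid it against the seal. Then I turned the cam clockwise to its end stop, let go, backed the arm off and handed the job in at 19.6 s. No verdict is reported.

**Last checks**
- **Cam:** The last top picture puts the bar at −38.5°; about −38.6° is home. The bar turned 83.4° from a start of about 5°. The moment rose to 1.45 N m at the stop, above the 0.35 N m the cam needs.
- **Seam:** No gap is visible in either view, and the pin sits inside the hook.
- **Bystanders:** Comparing the first and last scene pictures shows changes only at the arm, the station and the spot the half was taken from.
- **Forces:** The highest contact force I saw in the readings between moves was about 17 N.

**What disagreed**
- **Cameras against the robot:** They differed by about 2 mm sideways. I corrected for that from the picture before lowering the half.
- **Tilt and friction:** The tool picked up a tilt of up to about 3.5° along the way. The half stuck partway in the slide from friction, so I took some of its weight to finish.
- **Cam grip:** The pads twisted about 7° on the bar at the end stop.

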